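Put the drinks caddy and sugar canister back in order

ROBOT

A 6-joint arm with a two-finger parallel gripper is mounted at the origin on the work surface. World frame = base frame: x ahead of the robot, y to its left, z up, the work surface at z = 0. Lengths are in m, angles in rad, forces in N, time in s.
With the tool pointing down it reaches from about 0.4 to 0.925 m from the base axis. Payload 3.4 kg.
Tool frame: the origin (TCP) lies at the very end of the fingers, on their centre line; the grasp point (between the pads) lies 19 mm behind it (pinch_z is the distance from the TCP to the grasp point, in m); z points along the fingers, y is the line along which they close (so a half turn about z gives the same grasp; the last joint's range is limited). The gripper opens to 85 mm and grips with 20 to 120 N. Pads are 22 mm wide; open, the fingers measure 114 mm over their backs; the gripper's body (76 mm by 85 mm) begins 54 mm behind the grasp point. The pads swing forward as they close: fully open they stand 13 mm farther back than shut.
Start: joints at [1.103, 0.307, 1.506, -0, 1.328, -0.073], TCP at [0.221, 0.531, 0.231] pointing down, gripper open.
Joint ranges: [-3.12, 3.12], [-1.05, 2.28], [0.14, 2.33], [-1.42, 4.57], [0.1, 2.73], [-2.68, 2.68]. Speed limits (rad/s): [2.57, 2.57, 3.14, 3.14, 3.14, 3.14].

INTERFACE

Orientations are given as a 3x3 rotation matrix whose columns are the frame's x, y, z axes.
In Python, from workcell import * gives the robot as it stands.
- The arm moves only by the tool play_rows, never from a script. Its arguments are lists of equal length, an entry for each row: "slide": the shift along the tool's x, y, z in units of 0.25 m (1.0 is 0.25 m), a list of three; "rot": the turn, a rotation vector about the tool's x, y, z in units of 360 degrees (1.0 is 360 degrees), a list of three; "grip": the closure, from -1 (fully open) to 1 (shut). In form: {"slide": [[x, y, z], ...], "rot": [[rx, ry, rz], ...], "grip": [grip, ...]}. A call has 1 to 12 rows; each row is the pose to reach, as a shift and turn from the pose commanded when the call began, along the tool's axes at that moment, turning the shorter way round; what a row does not reach only later rows make up. A row lasts 1/10 s, in which the tool goes at most 50 mm and 8.59 degrees, less where a joint would pass 70% of its speed; a pose out of reach is approached as far as the arm can. A call with a number of a shift or a turn outside -1 to 1 is refused whole. A call with a gripper value outside its range is refused whole. The fingers move at their own pace and stop on an object; "newtons" is the grip in N (left out, the last holds). Time passes only in rows, so rows that repeat a pose let the fingers close. It gives the time, the measured TCP pose, the force, the opening and the grip force at its end, in the units of the state.
- sense(): the state, without advancing time (a new reading comes with each control period).
- read_camera(name): name is "side" or "top" or "wrist"; returns a dict with "img" (480x640x3 uint8, red, green, blue), "mtx" (3x3 intrinsics, pixels), "D" ([k1, k2, p1, p2, k3] as OpenCV has them; the pictures are not rectified), "extrinsics" (4x4, takes a point from world to camera coordinates). Camera axes: x right, y up, looking along -z (the intrinsics and any distortion apply to the point x, -y, -z); pixel columns grow to the right and rows downward; lengths in m; the calibration is good to about 2 mm. A picture is of the moment at which its call begins. There is no depth.
- hand_in(): hands the job in; it is judged then, once.
The state is a dict: "time_s": time; "qpos": joint angles; "qd": joint speeds; "joint_efforts": joint torques, N m; "position": TCP position; "tcp_rot": TCP orientation; "force": force on the tool from outside, world axes, zero at the start; "wrist_torque": the same for the moment, N m; "finger_gap": finger opening in m; "grip_force": force on a finger pad.
Only numpy, scipy, OpenCV 4.12 (cv2) and the standard library are available. Lean on these libraries where they do the work, as an engineer would, in place of code of your own. Each camera call takes 0.05 s, during which the arm holds its last target. There are 200 camera calls.

TASK

Lay the loose steel rail back into the two forked posts of the bamboo caddy, then take the tongs off the rim of the sugar canister and hang them astride the rail near its middle, one arm on each side. Finally set the lid squarely down on the canister and only then turn its knob clockwise as far as it goes to lock it. Handle everything gently, do not push the canister about, and leave the cups, the plate and the egg cup where they stand.

Things in the scene. Friction and masses are not known exactly. Their poses are not given: they have to be found in the camera images.
- rail: loose rail: straight steel rod 12 mm in diameter with a square bamboo cap, 22 mm cube, on each end; 280 mm long over the caps, 236 mm of bare rod; 0.13 to 0.2 kg. Starts lying on the table, rod axis 11 mm up. Origin: under its middle, level with the caps' underside. x runs along the rod (both ends alike), z up
- rail_mid (a point): the middle of the rail, on the rod's axis (11 mm above rail's origin); same axes as rail
- caddy: rotating bamboo caddy; this is its fixed foot, origin at the centre of its underside, on the turning axis. On it a round tray 250 mm across, floor 30 mm above the table, rim 12 mm higher, turns on a stiff bearing (0.35 N m). Two forked posts, 14 mm thick, stand on the tray 105 mm either side of its centre
- cradle_mid (a point): point midway between the caddy's two forks, 150 mm above the table, where the rail's middle (rod axis) belongs when the rod lies in both forks. y runs from post to post (the rail's direction), z up. Fork seats 6 mm below this point; fork arms spread to a V mouth about 42 mm wide, tips 18 mm above it. The rail's caps go outside the posts, 6 mm play at each end
- tongs: sugar tongs: one rigid steel strip, 16 mm wide, 4 mm thick, bent to a narrow upside-down U 110 mm high, 46 to 48 mm over the arms, 38 to 40 between them, 32 between the tips; 0.06 to 0.1 kg. Origin: midway between the tips' lower ends. x from arm to arm (both alike), y along the strip's width, z up to the bow. Arms straight from 14 to 84 mm up; grip across both from above
- tongs_crown (a point): middle of the underside of the tongs' bow, 106 mm above tongs's origin: it rests on the canister's rim at the start, one arm inside, one outside, and on top of the rod when hung there; the bow is an arch that centres itself. Axes as tongs
- canister_rim (a point): centre of the mouth of the open stainless steel sugar canister: 110 mm outer diameter, wall 4 mm, 140 mm high, loose on the table, 1.4 kg. Level with the rim, z up along the axis. The tongs start on the rim 53 mm towards -x of this point, their x along this x
- canister: the canister itself; origin at the centre of its underside, z up
- lid: loose lid: steel disc 112 mm across, 8 mm thick, on a rubber plug 10 mm deep, 80 mm across at its foot, 90 mm above, with a bar knob on top; 0.25 to 0.4 kg. Starts on the plate, plug down. Origin: centre of the plug's underside; z up. Seated, the disc lies on the rim, so the origin is 10 mm below canister_rim; any yaw will do
- knob_grip (a point): point in the lid's bar knob on its turning axis, 38 mm above the lid's origin and 20 mm above the disc's top. The bar is 48 mm long (along this x), 13 mm wide (along this y, the way to grip it) and reaches 11 mm above this point
- lid_knob (a joint): turn of the knob against the lid: 0 unlocked, 1.2 rad locked (at the stop), growing clockwise seen from above; it stays where it is left and turns with about 0.02 N m, so that the seated lid does not turn along. A white mark on the bar points to a red dot on the lid when unlocked, to a black one when locked. Starts between 0 and 0.15
- cup_a: smoky clear acrylic cup, 68 mm across, 78 mm high, standing on the caddy's tray; origin at the centre of its underside
- cup_b: another such cup on the caddy's tray
- plate: small white melamine plate, 156 mm across, 16 mm high, on the table, the lid lying on its flat middle 5 mm above the table; origin at the centre of its underside
- egg_cup: blue ceramic egg cup, 48 mm across, 58 mm high, on the table; origin at the centre of its underside
Things that resemble listed ones, but are neither listed nor needed, are in the scene too. Leave any blue or turquoise look-alike of the lid alone.

How it is judged:
By the outcome, as a careful person would: the job done as asked, in the order asked, and still so for the second after the job is handed in, with the robot touching nothing.
It also fails if it takes over 72 s, if anything falls off the work surface, if the arm or the gripper's body presses on something with over 40 N, if the wrist force passes 120 N, or if a joint passes its speed limit or range.

## Working session

There is one attempt and no reset: what is moved stays moved. The work goes in short steps, Python scripts to look and compute and a tool call to move; the robot and the scene stay as the last step left them, time stands still between calls to the robot, and variables do not carry over. Pictures are saved under pics/ and viewed, at most 10 in all, crops included, and the job is handed in when it is done.

Besides the shell and the picture viewer there is one more tool, called after "Call:" as name(argument=value, ...), one argument or row to a line, values as JSON. play_rows: Moves the arm, as the interface text tells. Its arguments: {"type":"object","properties":{"slide":{"type":"array","items":{"type":"array","items":{"type":"number","minimum":-1,"maximum":1}}},"rot":{"type":"array","items":{"type":"array","items":{"type":"number","minimum":-1,"maximum":1}}},"grip":{"type":"array","items":{"type":"number"}},"newtons":{"type":"number"}},"required":["slide","rot","grip"]}

```bash
ls; mkdir -p pics; cat > h.py <<'E'
import numpy as np, cv2
from workcell import *
def snap(n,name=None):
    c=read_camera(n)
    if name: cv2.imwrite('pics/%s.png'%name,c['img'][:,:,::-1])
    return c
def ray(c,px):
    p=cv2.undistortPoints(np.array([[px]],float),c['mtx'],np.array(c['D'],float))[0,0]
    E=np.array(c['extrinsics']);R=E[:3,:3];o=-R.T@E[:3,3]
    d=R.T@np.array([p[0],-p[1],-1.]);return o,d/np.linalg.norm(d)
def onz(c,px,z):
    o,d=ray(c,px);return o+d*(z-o[2])/d[2]
def tri(a,pa,b,pb):
    o1,d1=ray(a,pa);o2,d2=ray(b,pb)
    t=np.linalg.lstsq(np.c_[d1,-d2],o2-o1,rcond=None)[0]
    p,q=o1+d1*t[0],o2+d2*t[1];return (p+q)/2,np.linalg.norm(p-q)
def proj(c,P):
    E=np.array(c['extrinsics']);p=E[:3,:3]@np.array(P)+E[:3,3]
    return cv2.projectPoints(np.array([[p[0],-p[1],-p[2]]]),np.zeros(3),np.zeros(3),c['mtx'],np.array(c['D'],float))[0][0,0]
E
python3 - <<'E'
from h import *
import pickle
t=snap('top','top0');s=snap('side','side0');w=snap('wrist','wrist0')
pickle.dump((t,s,w),open('v0.pkl','wb'))
for c in (t,s,w):
    E=np.array(c['extrinsics']);print(-E[:3,:3].T@E[:3,3], E[:3,:3].round(2).tolist(),c['mtx'][0][0])
print(sense()['time_s'])
E
```

```text
pics
[0.39495219 0.01920919 1.10485638] [[0.03, -1.0, 0.0], [1.0, 0.03, 0.08], [-0.08, 0.0, 1.0]] 463.37689718972973
[ 0.30559477 -0.75109504  0.81350429] [[0.97, -0.24, 0.01], [0.15, 0.65, 0.75], [-0.19, -0.72, 0.67]] 502.5348515263204
[0.1595199  0.55509759 0.37426088] [[0.38, 0.92, -0.0], [-0.89, 0.37, -0.26], [-0.24, 0.1, 0.97]] 418.1476792759368
0.15
```

View pics/top0.png

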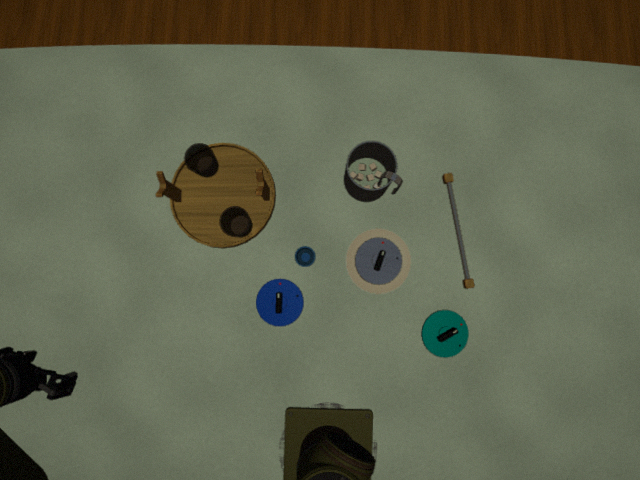

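View pics/side0.png

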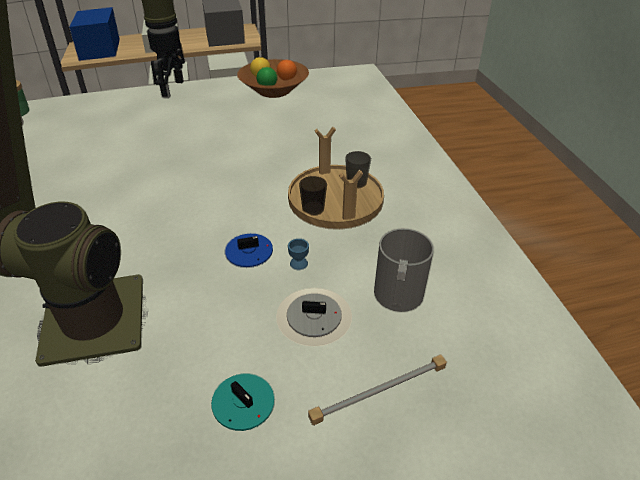

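The top view shows these:
- Rail caps at (448,178) and (468,284).
- Canister mouth around (371,165), with the tongs at (390,182).
- Caddy tray at (224,196), with fork posts at (162,185) and (259,183).

There are three lid candidates. Grey on the white plate at (379,260) fits the description: steel disc, lying on a plate. Blue at (280,302) and turquoise at (445,333) lie on the bare table and are look-alikes. I'll confirm this in a crop.

```bash
python3 - <<'E'
from h import *
import pickle
t,s,w=pickle.load(open('v0.pkl','rb'))
a=t['img'][130:330,330:490];b=s['img'][220:420,270:450]
A=cv2.resize(a,None,fx=2.8,fy=2.8,interpolation=3)[:,:400*1];
im=np.hstack([cv2.resize(a,(400,500),interpolation=3),cv2.resize(b,(400,444),interpolation=3)[:444].copy().__class__((1,1)) if 0 else cv2.copyMakeBorder(cv2.resize(b,(400,444),interpolation=3),0,56,0,0,0)])
cv2.imwrite('pics/lidcrop.png',im[:,:,::-1])
def blobs(c,lo,hi,roi,amin=15):
    h=cv2.cvtColor(c['img'],cv2.COLOR_RGB2HSV);m=cv2.inRange(h,np.array(lo),np.array(hi))
    x0,y0,x1,y1=roi;z=np.zeros_like(m);z[y0:y1,x0:x1]=m[y0:y1,x0:x1]
    n,l,st,ce=cv2.connectedComponentsWithStats(z)
    return [(ce[i].round(1).tolist(),st[i].tolist()) for i in range(1,n) if st[i][4]>=amin]
# caps
print('caps top',blobs(t,(5,90,60),(25,255,255),(430,160,490,300)))
print('caps side',blobs(s,(5,90,60),(25,255,255),(300,340,460,430)))
ct=[b[0] for b in blobs(t,(5,90,60),(25,255,255),(430,160,490,300))]
cs=[b[0] for b in blobs(s,(5,90,60),(25,255,255),(300,340,460,430))]
for p,q in zip(sorted(ct),sorted(cs,key=lambda v:-v[0])): print('cap',tri(t,p,s,q),onz(t,p,.018))
print('lid knob top',blobs(t,(0,0,0),(180,255,45),(355,235,405,285),8))
print('lid knob side',blobs(s,(0,0,0),(180,255,45),(295,295,335,325),8))
print('plate top',blobs(t,(5,20,90),(25,120,255),(335,220,420,305)))
h=cv2.cvtColor(t['img'],cv2.COLOR_RGB2HSV)
print('hsv',h[245,400].tolist(),h[260,365].tolist(),h[260,350].tolist(), h[260,430].tolist(), h[155,371].tolist(), h[180,385].tolist())
hs=cv2.cvtColor(s['img'],cv2.COLOR_RGB2HSV);print(hs[330,315].tolist(),hs[336,315].tolist(),hs[345,350].tolist(),hs[270,403].tolist(),hs[290,390].tolist())
E
```

```text
caps top [([448.2, 177.2], [443, 173, 11, 10, 76]), ([469.0, 283.0], [464, 279, 10, 10, 80])]
caps side [([439.1, 362.3], [432, 355, 15, 16, 146]), ([315.5, 415.4], [308, 407, 15, 18, 192])]
cap (array([ 0.65917161, -0.27223178,  0.01519181]), np.float64(0.0022927896365895466)) [ 0.65963865 -0.27181156  0.018     ]
cap (array([ 0.40592508, -0.32374112,  0.01560422]), np.float64(0.0021836770315631815)) [ 0.40697999 -0.32314846  0.018     ]
lid knob top [([379.0, 260.7], [374, 250, 12, 21, 120])]
lid knob side [([313.2, 307.3], [302, 301, 24, 13, 251])]
plate top [([377.1, 261.2], [346, 229, 65, 65, 1400])]
hsv [25, 64, 132] [108, 37, 83] [23, 62, 131] [41, 45, 125] [25, 77, 20] [44, 45, 113]
[27, 22, 125] [10, 13, 57] [34, 29, 184] [25, 26, 128] [24, 18, 69]
```

View pics/lidcrop.png

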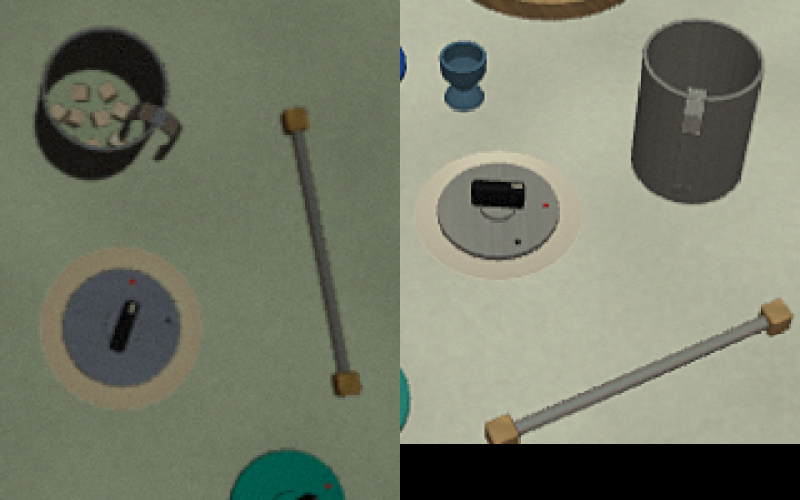

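The crop confirms it: the grey disc on the cream plate is the lid, with its black bar knob near top pixel (379,260), white mark by the red dot and black dot apart. The tongs hang on the canister rim at about top (390,180). The rail triangulates to 258 mm between cap centres and 15 mm cap height, which fits the sizes given.

```bash
cat >> h.py <<'E'
def mv(pos,yaw,st=None):
    """slide/rot numbers to reach TCP pos with tool down and tool-x heading yaw"""
    st=st or sense();R=np.array(st['tcp_rot']);p=np.array(st['position'])
    c,s=np.cos(yaw),np.sin(yaw);T=np.array([[c,s,0],[s,-c,0],[0,0,-1.]])
    rv=cv2.Rodrigues(R.T@T)[0].ravel()/(2*np.pi)
    d=np.array(pos)-p
    print('slide',(R.T@d/.25).round(4).tolist(),'rot',rv.round(4).tolist(),'rows',round(np.linalg.norm(d)/.05,1),round(np.degrees(np.linalg.norm(rv)*2*np.pi)/8.59,1))
E
python3 - <<'E'
from h import *
import pickle
t,s,w=pickle.load(open('v0.pkl','rb'))
print('rim',tri(t,(371,167.5),s,(405.7,247)),onz(t,(371,167.5),.14))
print('knob',tri(t,(379,260.7),s,(313.2,307.3)))
print('plate',onz(t,(377.1,261.2),.01))
print('postA',tri(t,(162,185),s,(325,130)),'postB',tri(t,(259,183),s,(352,176)))
print('tray',onz(t,(224,196),.035))
print('cups',[onz(t,p,.078+.03) for p in ((202,160),(237,222))],'egg',onz(t,(305,257),.058))
print('blue',onz(t,(280,302),.01))
st=sense();print(np.array(st['tcp_rot']).round(3).tolist(),st['qpos'],st['finger_gap'],st['force'])
R=np.array(st['tcp_rot']);E=np.array(w['extrinsics']);o=-E[:3,:3].T@E[:3,3]
print('cam in tool',R.T@(o-np.array(st['position'])),'look in tool',R.T@(-E[2,:3]))
mv((.5,.2,.42),np.arctan2(R[1,0],R[0,0]))
E
```

```text
rim (array([ 0.64727941, -0.07377846,  0.13728551]), np.float64(0.002872301210840122)) [ 0.64512621 -0.07317658  0.14      ]
knob (array([ 0.45189692, -0.10514754,  0.04232152]), np.float64(0.0012662409816088967))
plate [ 0.45296255 -0.10453819  0.01      ]
postA (array([0.58968166, 0.36166188, 0.16922105]), np.float64(0.0005125886905233504)) postB (array([0.60226205, 0.16053324, 0.15845995]), np.float64(0.0033294955132498927))
tray [0.59430105 0.2604961  0.035     ]
cups [array([0.66036683, 0.29755797, 0.108     ]), array([0.52412713, 0.21263373, 0.108     ])] egg [0.45521443 0.06434439 0.058     ]
blue [0.35025764 0.12183585 0.01      ]
[[-0.923, 0.384, -0.001], [0.384, 0.923, -0.001], [0.0, -0.002, -1.0]] [ 1.10346199e+00  3.07420704e-01  1.50732952e+00  2.93892467e-05
  1.32839573e+00 -7.34838137e-02] 0.0857651321083023 [-0.44993621 -0.08064912 -0.86371833]
cam in tool [ 0.06569822 -0.00090537 -0.14365231] look in tool [-2.57195257e-01  8.49136892e-04  9.66359084e-01]
slide [-1.5399, -0.7929, -0.7566] rot [-0.0002, -0.0, 0.0] rows 9.5 0.0
```

```bash
python3 - <<'E'
from h import *
mv((.40,.40,.35),np.pi/2)
E
```

```text
slide [-0.8636, -0.2072, -0.4774] rot [-0.0002, 0.0001, 0.1873] rows 5.0 7.9
```

Call:
play_rows(
  slide=[
    [-0.86, -0.21, -0.48],
    [-0.86, -0.21, -0.48],
    [-0.86, -0.21, -0.48],
    [-0.86, -0.21, -0.48],
    [-0.86, -0.21, -0.48],
    [-0.86, -0.21, -0.48],
    [-0.86, -0.21, -0.48],
    [-0.86, -0.21, -0.48],
    [-0.86, -0.21, -0.48],
  ],
  rot=[
    [0, 0, 0.187],
    [0, 0, 0.187],
    [0, 0, 0.187],
    [0, 0, 0.187],
    [0, 0, 0.187],
    [0, 0, 0.187],
    [0, 0, 0.187],
    [0, 0, 0.187],
    [0, 0, 0.187],
  ],
  grip=[-1, -1, -1, -1, -1, -1, -1, -1, -1],
)

```text
time_s: 1.05
position: [0.3991, 0.3996, 0.351]
tcp_rot: [[-0.001, 1.0, -0.001], [1.0, 0.001, -0.0], [-0.0, -0.001, -1.0]]
force: [0.2, 0.7, -0.2]
finger_gap: 0.0851
grip_force: 0.0
```

Call:
play_rows(
  slide=[
    [-0.56, 0.78, 0],
    [-0.56, 0.78, 0],
    [-0.56, 0.78, 0],
    [-0.56, 0.78, 0],
    [-0.56, 0.78, 0],
    [-0.56, 0.78, 0],
    [-0.56, 0.78, 0],
    [-0.56, 0.78, 0],
  ],
  rot=[
    [0, 0, 0],
    [0, 0, 0],
    [0, 0, 0],
    [0, 0, 0],
    [0, 0, 0],
    [0, 0, 0],
    [0, 0, 0],
    [0, 0, 0],
  ],
  grip=[-1, -1, -1, -1, -1, -1, -1, -1],
)

```text
time_s: 1.85
position: [0.5934, 0.2611, 0.351]
tcp_rot: [[-0.004, 1.0, -0.001], [1.0, 0.004, 0.0], [0.0, -0.001, -1.0]]
force: [0.1, -0.2, 0.2]
finger_gap: 0.0852
grip_force: 0.0
```

```bash
python3 - <<'E'
from h import *
import pickle
c=snap('wrist','w1');st=sense();pickle.dump((c,st),open('w1.pkl','wb'))
print(st['position'],np.array(st['tcp_rot']).round(3).tolist(),st['time_s'])
for P in ((.5897,.3617,.165),(.6023,.1605,.165),(.647,-.074,.14)): print(proj(c,P))
E
```

```text
[0.59318493 0.26134901 0.35133002] [[-0.005, 1.0, -0.001], [1.0, 0.005, 0.0], [0.0, -0.001, -1.0]] 1.9
[309.16184011  79.30348977]
[323.03709762 325.25094997]
[360.06016417 505.4301125 ]
```

View pics/w1.png

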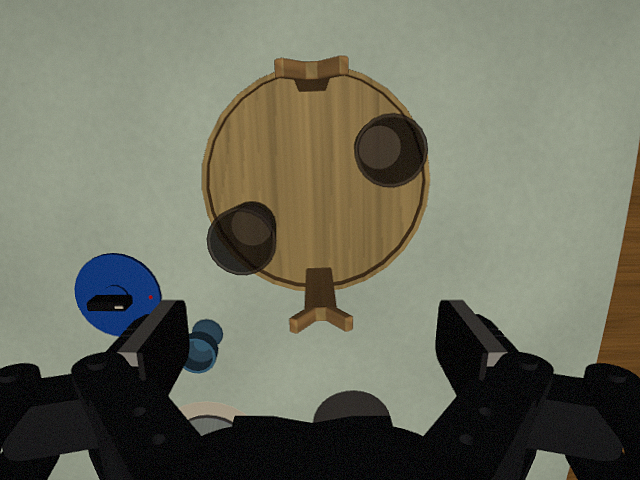

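The wrist view shows the fork tips: the far fork at (280,66)/(345,64), the near fork at (293,324)/(350,323). Cups are at (391,150) and (243,238), with the canister just at the lower edge. I'll take a second wrist view farther towards -y.

Call:
play_rows(
  slide=[
    [-0.68, -0.1, 0],
    [-0.68, -0.1, 0],
    [-0.68, -0.1, 0],
    [-0.68, -0.1, 0],
    [-0.68, -0.1, 0],
  ],
  rot=[
    [0, 0, 0],
    [0, 0, 0],
    [0, 0, 0],
    [0, 0, 0],
    [0, 0, 0],
  ],
  grip=[-1, -1, -1, -1, -1],
)

```text
time_s: 2.4
position: [0.5682, 0.0887, 0.3522]
tcp_rot: [[-0.001, 1.0, 0.001], [1.0, 0.001, -0.001], [-0.001, 0.001, -1.0]]
force: [-0.1, 0.5, -0.0]
finger_gap: 0.0855
grip_force: 0.0
```

```bash
python3 - <<'E'
from h import *
import pickle
c=snap('wrist','w2');st=sense();pickle.dump((c,st),open('w2.pkl','wb'))
print(st['position'],np.array(st['tcp_rot']).round(3).tolist(),st['time_s'])
c1,_=pickle.load(open('w1.pkl','rb'))
A=onz(c1,(312.5,65),.168);B=onz(c1,(322,323),.168);print(A,B,np.linalg.norm(A-B),(A+B)/2)
for p in ((280,66),(345,64),(293,324),(350,323)): print(p,onz(c1,p,.168))
E
```

```text
[0.56872207 0.09043929 0.35210842] [[-0.002, 1.0, 0.001], [1.0, 0.002, 0.001], [0.001, 0.001, -1.0]] 2.45
[0.5921565  0.37156715 0.168     ] [0.60129471 0.1641262  0.168     ] 0.2076421354582467 [0.5967256  0.26784668 0.168     ]
(280, 66) [0.56813734 0.37081859 0.168     ]
(345, 64) [0.61615167 0.3724472  0.168     ]
(293, 324) [0.57641661 0.16304369 0.168     ]
(350, 323) [0.62532344 0.16419668 0.168     ]
```

View pics/w2.png

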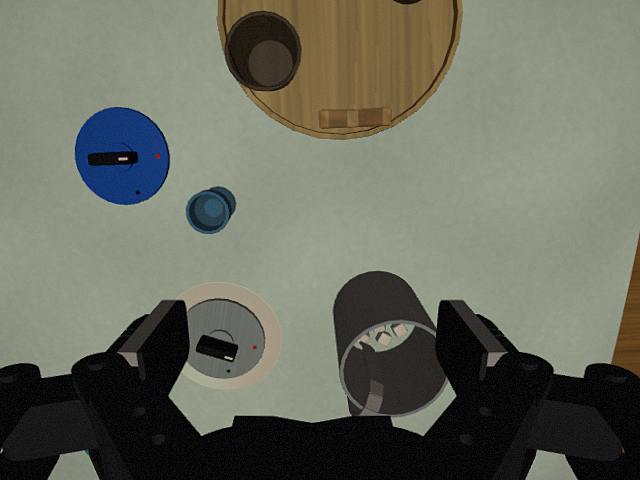

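The second view shows the near fork top bar centred at (355,118), the rim ellipse around (395,367), the tongs' bow at about (372,397), the lid knob at (217,348) and the egg cup at (209,212).

```bash
python3 - <<'E'
from h import *
import pickle
t,s,_=pickle.load(open('v0.pkl','rb'));c1,_=pickle.load(open('w1.pkl','rb'));c2,_=pickle.load(open('w2.pkl','rb'))
print('B',tri(c1,(322,323),c2,(355,117.5)))
print('A w1/top',tri(c1,(312.5,65),t,(162,185)),'B top/w2',tri(c2,(355,117.5),t,(259,183)))
print('rim',tri(c2,(395,367),t,(371,167.5)),tri(c2,(395,367),s,(405.7,247)))
print('knob',tri(c2,(217,348),t,(379,260.7)),onz(c2,(217,348),.049))
print('tong w2',onz(c2,(374,396),.144),'top',onz(t,(388.5,180.5),.144),'side',onz(s,(402.5,265),.144))
R=np.array(sense()['tcp_rot'])
mv((.5325,-.14,.25),.2)
E
```

```text
B (array([0.60104108, 0.16132886, 0.16217932]), np.float64(0.0008341325635048649))
A w1/top (array([0.59380422, 0.37388602, 0.14034322]), np.float64(0.004566111738793223)) B top/w2 (array([0.60151356, 0.16152927, 0.15392519]), np.float64(0.00016247925987592892))
rim (array([ 0.64820007, -0.07387072,  0.13399446]), np.float64(0.0029410409557320606)) (array([ 0.6492399 , -0.07274972,  0.13632291]), np.float64(0.0001309108874675692))
knob (array([ 0.45232862, -0.10500784,  0.04354808]), np.float64(0.00031305612835479915)) [ 0.45358966 -0.10179804  0.049     ]
tong w2 [ 0.62870461 -0.10048191  0.144     ] top [ 0.61722997 -0.11038226  0.144     ] side [ 0.62125876 -0.126945    0.144     ]
slide [-0.9217, -0.1471, 0.4077] rot [0.0001, -0.0002, 0.2185] rows 5.1 9.2
```

Call:
play_rows(
  slide=[
    [-0.92, -0.15, 0.4],
    [-0.92, -0.15, 0.4],
    [-0.92, -0.15, 0.4],
    [-0.92, -0.15, 0.4],
    [-0.92, -0.15, 0.4],
    [-0.92, -0.15, 0.4],
    [-0.92, -0.15, 0.4],
    [-0.92, -0.15, 0.4],
    [-0.92, -0.15, 0.4],
    [-0.92, -0.15, 0.4],
  ],
  rot=[
    [0, 0, 0.218],
    [0, 0, 0.218],
    [0, 0, 0.218],
    [0, 0, 0.218],
    [0, 0, 0.218],
    [0, 0, 0.218],
    [0, 0, 0.218],
    [0, 0, 0.218],
    [0, 0, 0.218],
    [0, 0, 0.218],
  ],
  grip=[-1, -1, -1, -1, -1, -1, -1, -1, -1, -1],
)

```text
time_s: 3.45
position: [0.5335, -0.1377, 0.2514]
tcp_rot: [[0.979, 0.203, 0.001], [0.203, -0.979, 0.001], [0.001, -0.001, -1.0]]
force: [0.0, -0.5, -0.5]
finger_gap: 0.0852
grip_force: 0.0
```

Call:
play_rows(
  slide=[
    [-0.12, 0.62, 0.2],
    [-0.12, 0.62, 0.2],
    [-0.12, 0.62, 0.2],
    [-0.12, 0.62, 0.2],
    [-0.12, 0.62, 0.2],
  ],
  rot=[
    [0, 0, 0],
    [0, 0, 0],
    [0, 0, 0],
    [0, 0, 0],
    [0, 0, 0],
  ],
  grip=[-1, -1, -1, -1, -1],
)

```text
time_s: 3.95
position: [0.5348, -0.2985, 0.2]
tcp_rot: [[0.979, 0.202, -0.001], [0.202, -0.979, 0.001], [-0.001, -0.001, -1.0]]
force: [-0.2, 0.2, -0.2]
finger_gap: 0.0857
grip_force: 0.0
```

```bash
python3 - <<'E'
from h import *
import pickle
c=snap('wrist','w3');st=sense();pickle.dump((c,st),open('w3.pkl','wb'))
print(st['position'],np.array(st['tcp_rot']).round(3).tolist(),st['time_s'])
h=cv2.cvtColor(c['img'],cv2.COLOR_RGB2HSV);m=cv2.inRange(h,np.array((5,90,60)),np.array((25,255,255)))
n,l,sts,ce=cv2.connectedComponentsWithStats(m)
for i in range(1,n):
    if sts[i][4]>60: print(ce[i].round(1),sts[i].tolist(),onz(c,ce[i],.02))
for P in ((.659,-.272,.022),(.406,-.3235,.022)): print(proj(c,P))
# tray
c1,_=pickle.load(open('w1.pkl','rb'));print('tray',onz(c1,(316,178),.042))
E
```

```text
[ 0.53480606 -0.2968925   0.20068332] [[0.979, 0.203, -0.001], [0.203, -0.979, 0.002], [-0.0, -0.002, -1.0]] 4.0
[310.5  41.2] [296, 26, 30, 32, 906] [ 0.65749635 -0.27166711  0.02      ]
[309.7 360.3] [298, 348, 25, 24, 537] [ 0.40431065 -0.32310657  0.02      ]
[311.34069971  38.57076122]
[310.50619766 359.95347509]
tray [0.59639797 0.27333538 0.042     ]
```

Call:
play_rows(
  slide=[
    [-0.012, 0, 0.2],
    [-0.012, 0, 0.4],
    [-0.012, 0, 0.56],
    [-0.012, 0, 0.68],
    [-0.012, 0, 0.76],
    [-0.012, 0, 0.785],
    [-0.012, 0, 0.785],
  ],
  rot=[
    [0, 0, 0],
    [0, 0, 0],
    [0, 0, 0],
    [0, 0, 0],
    [0, 0, 0],
    [0, 0, 0],
    [0, 0, 0],
  ],
  grip=[-0.5, -0.2, 0, 0, 0, 0, 0],
  newtons=40,
)

```text
time_s: 4.7
position: [0.5319, -0.2963, 0.0051]
tcp_rot: [[0.979, 0.204, -0.001], [0.204, -0.979, 0.001], [-0.001, -0.001, -1.0]]
force: [-0.5, 0.3, 0.3]
finger_gap: 0.0425
grip_force: 0.0
```

Call:
play_rows(
  slide=[
    [0, 0, 0],
    [0, 0, 0],
    [0, 0, 0],
    [0, 0, 0],
    [0, 0, 0],
    [0, 0, 0],
    [0, 0, 0],
    [0, 0, 0],
  ],
  rot=[
    [0, 0, 0],
    [0, 0, 0],
    [0, 0, 0],
    [0, 0, 0],
    [0, 0, 0],
    [0, 0, 0],
    [0, 0, 0],
    [0, 0, 0],
  ],
  grip=[1, 1, 1, 1, 1, 1, 1, 1],
)

```text
time_s: 5.5
position: [0.5329, -0.2986, 0.007]
tcp_rot: [[0.98, 0.201, 0.003], [0.201, -0.98, -0.001], [0.003, 0.002, -1.0]]
force: [0.5, 2.6, 7.0]
finger_gap: 0.0102
grip_force: 39.4
```

Call:
play_rows(
  slide=[
    [0, 0, -0.05],
    [0, 0, -0.12],
    [0, 0, -0.25],
    [0, 0, -0.4],
    [0, 0, -0.55],
    [0, 0, -0.7],
    [0, 0, -0.85],
    [0, 0, -0.98],
    [0, 0, -1],
    [0, 0, -1],
  ],
  rot=[
    [0, 0, 0],
    [0, 0, 0],
    [0, 0, 0],
    [0, 0, 0],
    [0, 0, 0],
    [0, 0, 0],
    [0, 0, 0],
    [0, 0, 0],
    [0, 0, 0],
    [0, 0, 0],
  ],
  grip=[1, 1, 1, 1, 1, 1, 1, 1, 1, 1],
  newtons=60,
)

```text
time_s: 6.5
position: [0.5316, -0.2985, 0.2564]
tcp_rot: [[0.979, 0.201, 0.002], [0.201, -0.979, -0.002], [0.002, 0.002, -1.0]]
force: [1.1, -0.2, -3.0]
finger_gap: 0.0094
grip_force: 58.7
```

```bash
cat >> h.py <<'E'
def caps(c,dz=None,lo=(5,90,60)):
    h=cv2.cvtColor(c['img'],cv2.COLOR_RGB2HSV);m=cv2.inRange(h,np.array(lo),np.array((25,255,255)))
    n,l,sts,ce=cv2.connectedComponentsWithStats(m)
    for i in range(1,n):
        if sts[i][4]>60: print('blob',ce[i].round(1),sts[i].tolist(),onz(c,ce[i],dz))
E
python3 - <<'E'
from h import *
c=snap('wrist','w4');st=sense();print(st['position'],st['finger_gap'],st['force'],st['wrist_torque'],st['time_s'])
caps(c,st['position'][2]+.010)
mv((.56,-.06,.257),.9);mv((.5967,.2665,.257),1.614)
E
```

```text
[ 0.53079529 -0.29786361  0.25452485] 0.008986427570866812 [ 0.12770596  0.11349758 -1.71627146] [ 0.00812664  0.03173603 -0.07680423] 6.55
slide [0.3062, -0.9084, -0.0096] rot [-0.0001, 0.0001, -0.1109] rows 4.8 4.6
slide [0.7132, -2.158, -0.0091] rot [-0.0002, 0.0, -0.2246] rows 11.4 9.4
```

View pics/w4.png

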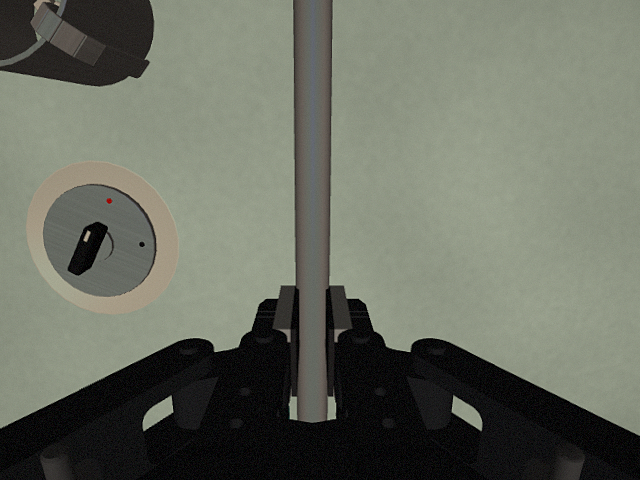

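The rail is held and straight in the pads. In this view it runs vertically at column 313, with the lid at (100,240).

Call:
play_rows(
  slide=[
    [0.04, -0.12, 0],
    [0.1, -0.3, 0],
    [0.17, -0.5, 0],
    [0.24, -0.7, 0],
    [0.306, -0.908, 0],
    [0.306, -0.908, 0],
  ],
  rot=[
    [0, 0, -0.015],
    [0, 0, -0.037],
    [0, 0, -0.06],
    [0, 0, -0.084],
    [0, 0, -0.111],
    [0, 0, -0.111],
  ],
  grip=[1, 1, 1, 1, 1, 1],
)

```text
time_s: 7.15
position: [0.5589, -0.055, 0.2522]
tcp_rot: [[0.615, 0.788, -0.006], [0.788, -0.615, 0.004], [-0.0, -0.007, -1.0]]
force: [0.1, -0.2, -1.4]
finger_gap: 0.0092
grip_force: 59.0
```

Call:
play_rows(
  slide=[
    [0.12, -0.07, 0],
    [0.24, -0.14, 0],
    [0.36, -0.22, 0],
    [0.48, -0.29, 0],
    [0.55, -0.335, 0],
    [0.55, -0.335, 0],
  ],
  rot=[
    [0, 0, -0.023],
    [0, 0, -0.046],
    [0, 0, -0.069],
    [0, 0, -0.092],
    [0, 0, -0.113],
    [0, 0, -0.113],
  ],
  grip=[1, 1, 1, 1, 1, 1],
)

```text
time_s: 7.75
position: [0.5794, 0.1015, 0.2524]
tcp_rot: [[-0.044, 0.999, -0.005], [0.999, 0.044, 0.0], [0.001, -0.004, -1.0]]
force: [-0.6, -0.5, -1.9]
finger_gap: 0.009
grip_force: 59.0
```

Call:
play_rows(
  slide=[
    [0.15, 0.02, 0],
    [0.3, 0.05, 0],
    [0.45, 0.07, 0],
    [0.6, 0.09, 0],
    [0.66, 0.095, 0],
    [0.66, 0.095, 0],
  ],
  rot=[
    [0, 0, 0],
    [0, 0, 0],
    [0, 0, 0],
    [0, 0, 0],
    [0, 0, 0],
    [0, 0, 0],
  ],
  grip=[1, 1, 1, 1, 1, 1],
)

```text
time_s: 8.35
position: [0.5972, 0.2658, 0.253]
tcp_rot: [[-0.04, 0.999, -0.003], [0.999, 0.04, -0.001], [-0.001, -0.003, -1.0]]
force: [-1.4, -1.3, -1.4]
finger_gap: 0.0092
grip_force: 59.0
```

```bash
python3 - <<'E'
from h import *
c=snap('wrist','w5');st=sense();print(st['position'],np.array(st['tcp_rot']).round(3).tolist(),st['finger_gap'],st['force'],st['wrist_torque'],st['time_s'])
t=snap('top','t5');s=snap('side','s5')
a=t['img'][130:270,130:300];b=s['img'][60:240,260:420]
cv2.imwrite('pics/c5.png',np.hstack([cv2.resize(a,(440,362),interpolation=3),cv2.resize(b,(322,362),interpolation=3)])[:,:,::-1])
mv((.5967,.2665,.16),1.614)
z=st['position'][2]+.006
p=np.array([.5967,.2665])
for k in (-.129,.129):
    P=(p[0]-.0432*k,p[1]+.999*k,z); print('exp cap top',proj(t,P).round(1),'side',proj(s,P).round(1))
E
```

```text
[0.59711558 0.2642426  0.25326514] [[-0.039, 0.999, -0.003], [0.999, 0.039, -0.002], [-0.002, -0.003, -1.0]] 0.008947461883634052 [-0.34517511  0.02509412 -1.92980726] [-0.0159875  -0.023148    0.01825361] 8.4
slide [0.0145, -0.0013, 0.3763] rot [-0.0003, 0.0003, -0.0008] rows 1.9 0.0
exp cap top [263.9 170.7] side [356.4 142.9]
exp cap top [128.5 173.8] side [322.7  91.9]
```

View pics/c5.png

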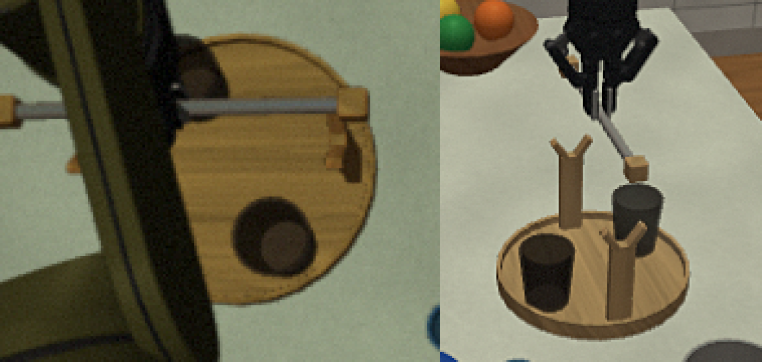

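The crop shows the rail above the forks. Its near cap is at top ≈(266,169) and side ≈(358,144), and the far cap is at top ≈(132,172). I'll measure both precisely.

```bash
python3 - <<'E'
from h import *
t=snap('top');s=snap('side')
def bl(c,roi):
    h=cv2.cvtColor(c['img'],cv2.COLOR_RGB2HSV);m=cv2.inRange(h,np.array((5,90,60)),np.array((25,255,255)))
    x0,y0,x1,y1=roi;z=np.zeros_like(m);z[y0:y1,x0:x1]=m[y0:y1,x0:x1]
    n,l,st,ce=cv2.connectedComponentsWithStats(z);i=1+np.argmax(st[1:,4]);return ce[i],st[i].tolist()
nt,ft=bl(t,(257,160,280,177)),bl(t,(120,160,140,182));ns,fs=bl(s,(348,135,368,152)),bl(s,(314,78,332,102))
print(nt,ft,ns,fs)
N=tri(t,nt[0],s,ns[0]);F=tri(t,ft[0],s,fs[0]);print(N,F,(N[0]+F[0])/2,np.linalg.norm(N[0]-F[0]))
# fork blobs
for roi in ((300,110,345,160),(335,160,370,200)): print(bl(s,roi))
w=snap('wrist'); # forks tips in wrist w5 now
cv2.imwrite('pics/w5c.png',w['img'][:,:,::-1]);print(sense()['position'])
for P in ((.5922,.371,.168),(.6013,.162,.168)): print(proj(w,P))
E
```

```text
(array([264.15789474, 168.21578947]), [257, 160, 16, 17, 190]) (array([130.21259843, 171.7007874 ]), [125, 166, 14, 12, 127]) (array([357.09848485, 143.25      ]), [352, 137, 11, 14, 132]) (array([325.96,  89.96]), [323, 87, 6, 8, 25])
(array([0.60551667, 0.1377189 , 0.25841841]), np.float64(0.003346634524056474)) (array([0.59568414, 0.38893861, 0.26652392]), np.float64(0.004470192432612374)) [0.60060041 0.26332876 0.26247116] 0.2515426821367815
(array([325.02089552, 144.        ]), [315, 127, 21, 33, 335])
(array([349.85349612, 185.23751387]), [335, 165, 35, 35, 901])
[0.59768792 0.26336924 0.25501555]
[311.24286801  42.63227353]
[313.26299468 395.79704418]
```

Call:
play_rows(
  slide=[
    [0.012, -0.003, 0.06],
    [0.012, -0.003, 0.15],
    [0.012, -0.003, 0.24],
    [0.012, -0.003, 0.3],
    [0.012, -0.003, 0.33],
    [0.012, -0.003, 0.33],
  ],
  rot=[
    [0, 0, 0],
    [0, 0, 0],
    [0, 0, 0],
    [0, 0, 0],
    [0, 0, 0],
    [0, 0, 0],
  ],
  grip=[1, 1, 1, 1, 1, 1],
)

```text
time_s: 9.25
position: [0.5962, 0.2671, 0.1716]
tcp_rot: [[-0.039, 0.999, -0.002], [0.999, 0.039, -0.001], [-0.001, -0.002, -1.0]]
force: [-1.2, -0.3, -1.0]
finger_gap: 0.0095
grip_force: 59.0
```

```bash
python3 - <<'E'
from h import *
t=snap('top');s=snap('side');st=sense();print(st['position'],st['force'],st['wrist_torque'],st['time_s'])
a=t['img'][155:215,230:290];b=s['img'][100:220,290:390]
cv2.imwrite('pics/c6.png',np.hstack([cv2.resize(a,(400,400),interpolation=3),cv2.resize(b,(400,480),interpolation=3)[:400]])[:,:,::-1])
E
```

```text
[0.5974364  0.26787394 0.17337593] [ 0.06417928  0.11530385 -1.58784612] [ 0.01308314 -0.00566639 -0.0129157 ] 9.35
```

View pics/c6.png

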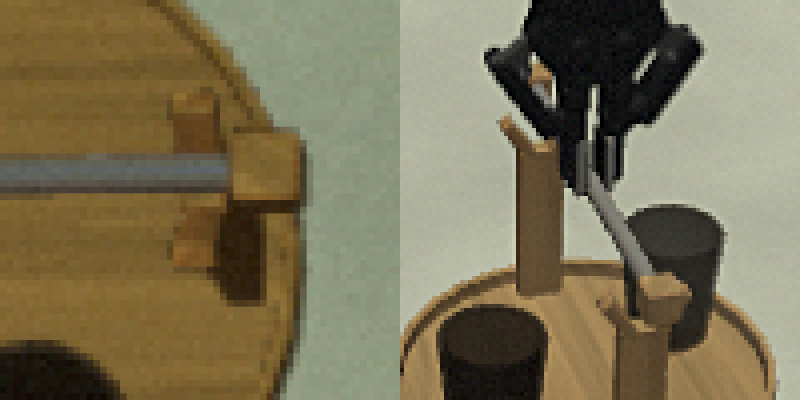

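The crop shows the near cap just outside the near fork, about 3 mm clear, with the rod between both fork arms. I'll lower it gently.

Call:
play_rows(
  slide=[
    [-0.006, 0, 0.03],
    [-0.006, 0, 0.06],
    [-0.006, 0, 0.08],
    [-0.006, 0, 0.09],
    [-0.006, 0, 0.1],
    [-0.006, 0, 0.1],
  ],
  rot=[
    [0, 0, 0],
    [0, 0, 0],
    [0, 0, 0],
    [0, 0, 0],
    [0, 0, 0],
    [0, 0, 0],
  ],
  grip=[1, 1, 1, 1, 1, 1],
)

```text
time_s: 9.95
position: [0.5967, 0.2666, 0.1471]
tcp_rot: [[-0.04, 0.999, -0.001], [0.999, 0.04, -0.0], [-0.0, -0.001, -1.0]]
force: [-0.0, 0.2, -2.6]
finger_gap: 0.0093
grip_force: 59.0
```

```bash
python3 - <<'E'
from h import *
for i in range(3): st=sense();print(st['position'],st['force'],st['wrist_torque'],st['time_s'])
E
```

```text
[0.59668819 0.26662844 0.14707348] [-0.01038225  0.17735688 -2.60484083] [0.01045265 0.02492122 0.00854113] 9.95
[0.59668819 0.26662844 0.14707348] [-0.01038225  0.17735688 -2.60484083] [0.01045265 0.02492122 0.00854113] 9.95
[0.59668819 0.26662844 0.14707348] [-0.01038225  0.17735688 -2.60484083] [0.01045265 0.02492122 0.00854113] 9.95
```

Call:
play_rows(
  slide=[
    [0, 0, 0.006],
    [0, 0, 0.012],
    [0, 0, 0.012],
  ],
  rot=[
    [0, 0, 0],
    [0, 0, 0],
    [0, 0, 0],
  ],
  grip=[1, 1, 1],
)

```text
time_s: 10.25
position: [0.5972, 0.2668, 0.146]
tcp_rot: [[-0.04, 0.999, 0.001], [0.999, 0.04, 0.0], [0.0, 0.001, -1.0]]
force: [-1.4, -1.2, 5.1]
finger_gap: 0.0091
grip_force: 59.8
```

Call:
play_rows(
  slide=[
    [0, 0, 0.006],
    [0, 0, 0.012],
    [0, 0, 0.012],
  ],
  rot=[
    [0, 0, 0],
    [0, 0, 0],
    [0, 0, 0],
  ],
  grip=[1, 1, 1],
)

```text
time_s: 10.55
position: [0.5973, 0.2668, 0.1458]
tcp_rot: [[-0.04, 0.999, 0.003], [0.999, 0.04, 0.001], [0.001, 0.003, -1.0]]
force: [-5.9, -1.7, 17.9]
finger_gap: 0.0093
grip_force: 61.1
```

Seated: the force rises at TCP 0.146. I'll ease off, open partly, then retreat upward.

Call:
play_rows(
  slide=[
    [0, 0, -0.01],
    [0, 0, -0.012],
    [0, 0, -0.012],
    [0, 0, -0.012],
    [0, 0, -0.012],
    [0, 0, -0.06],
    [0, 0, -0.14],
    [0, 0, -0.3],
    [0, 0, -0.5],
    [0, 0, -0.66],
    [0, 0, -0.66],
  ],
  rot=[
    [0, 0, 0],
    [0, 0, 0],
    [0, 0, 0],
    [0, 0, 0],
    [0, 0, 0],
    [0, 0, 0],
    [0, 0, 0],
    [0, 0, 0],
    [0, 0, 0],
    [0, 0, 0],
    [0, 0, 0],
  ],
  grip=[1, 0.3, -0.2, -0.2, -0.2, -0.2, -0.2, -0.2, -0.2, -0.2, -0.2],
)

```text
time_s: 11.65
position: [0.6004, 0.2679, 0.3155]
tcp_rot: [[-0.04, 0.999, 0.014], [0.999, 0.04, 0.005], [0.005, 0.014, -1.0]]
force: [0.7, -0.3, 0.4]
finger_gap: 0.0512
grip_force: 0.0
```

```bash
python3 - <<'E'
from h import *
import pickle
w=snap('wrist','w7');t=snap('top','t7');s=snap('side','s7');st=sense();pickle.dump((w,t,s),open('w7.pkl','wb'))
print(st['position'],st['force'],st['finger_gap'])
def steel(c,seg):
    # rod centre columns on scanlines between forks, low saturation
    h=cv2.cvtColor(c['img'],cv2.COLOR_RGB2HSV)
    for y in seg:
        r=h[y,270:370];m=(r[:,1]<60)&(r[:,2]>60);x=np.nonzero(m)[0]+270
        print(y,(x.min(),x.max(),len(x),round(x.mean(),1)) if len(x) else None)
steel(w,range(110,330,40))
for k in (-.129,-.1,0,.1,.129):
    P=(.597-.04*k,.2667+k,.15);print(k,'w',proj(w,P).round(1),'t',proj(t,P).round(1),'s',proj(s,P).round(1))
caps(w,.161)
mv((.5,.0,.30),np.pi/2)
E
```

```text
[0.59660761 0.26652587 0.30685273] [-0.94932041  0.03770927  0.22409176] 0.051526340154186674
110 (np.int64(297), np.int64(312), 16, np.float64(304.5))
150 (np.int64(297), np.int64(312), 16, np.float64(304.5))
190 (np.int64(298), np.int64(312), 15, np.float64(305.0))
230 (np.int64(298), np.int64(311), 14, np.float64(304.5))
270 (np.int64(298), np.int64(312), 15, np.float64(305.0))
310 (np.int64(270), np.int64(369), 84, np.float64(322.3))
-0.129 w [306.1 369.4] t [270.6 183.4] s [353.9 184.8]
-0.1 w [305.9 338.5] t [256.8 183.6] s [349.8 177.7]
0 w [305.4 218.8] t [209.5 184.3] s [337.  155.3]
0.1 w [305.   79.7] t [162.9 185.2] s [325.6 135.5]
0.129 w [304.8  36.4] t [149.6 185.5] s [322.5 130.1]
blob [303.7  35.7] [288, 19, 32, 36, 1082] [0.59115604 0.39385895 0.161     ]
blob [253.5 182.3] [182, 60, 117, 303, 18831] [0.55893562 0.29420095 0.161     ]
blob [351.4 199.9] [313, 60, 114, 302, 17162] [0.62959225 0.28416367 0.161     ]
blob [375.4 159.5] [352, 136, 45, 46, 595] [0.64486673 0.31371768 0.161     ]
blob [624.2 336.1] [593, 196, 47, 225, 5083] [0.87045469 0.17843123 0.161     ]
blob [230.9 243. ] [213, 226, 40, 34, 698] [0.54246049 0.24871394 0.161     ]
blob [304.9 374.3] [292, 355, 27, 34, 717] [0.60109563 0.14002919 0.161     ]
slide [-1.0499, -0.4284, 0.0272] rot [0.0, -0.0, 0.0063] rows 5.7 0.3
```

The rail lies in the forks: the rod is at wrist column 305 against 305.3 predicted, and the far cap at row 36 matches. Next, look at the tongs from above.

Call:
play_rows(
  slide=[
    [-0.2, 0.01, 0],
    [-0.4, 0.01, 0],
    [-0.6, 0.01, 0],
    [-0.8, 0.01, 0],
    [-0.95, 0.01, 0],
  ],
  rot=[
    [0, 0, 0.006],
    [0, 0, 0.006],
    [0, 0, 0.006],
    [0, 0, 0.006],
    [0, 0, 0.006],
  ],
  grip=[-1, -1, -1, -1, -1],
)

```text
time_s: 12.3
position: [0.6074, 0.0266, 0.3042]
tcp_rot: [[-0.001, 1.0, -0.005], [1.0, 0.001, -0.001], [-0.001, -0.005, -1.0]]
force: [-0.4, -0.1, -0.1]
finger_gap: 0.0853
grip_force: 0.0
```

Call:
play_rows(
  slide=[
    [-0.2, 0.1, 0],
    [-0.4, 0.1, 0],
    [-0.55, 0.1, 0],
    [-0.6, 0.1, 0],
    [-0.6, 0.1, 0],
  ],
  rot=[
    [0, 0, 0],
    [0, 0, 0],
    [0, 0, 0],
    [0, 0, 0],
    [0, 0, 0],
  ],
  grip=[-1, -1, -1, -1, -1],
)

```text
time_s: 12.8
position: [0.6331, -0.1225, 0.3042]
tcp_rot: [[0.002, 1.0, -0.004], [1.0, -0.002, 0.001], [0.001, -0.004, -1.0]]
force: [0.2, 0.1, -0.3]
finger_gap: 0.0856
grip_force: 0.0
```

```bash
python3 - <<'E'
from h import *
import pickle
w=snap('wrist');st=sense();pickle.dump((w,st),open('w8.pkl','wb'));print(st['position'])
E
```

```text
[ 0.63324837 -0.1206308   0.30465272]
```

Call:
play_rows(
  slide=[
    [-0.2, 0, 0],
    [-0.3, 0, 0],
    [-0.3, 0, 0],
    [-0.3, 0, 0],
  ],
  rot=[
    [0, 0, 0],
    [0, 0, 0],
    [0, 0, 0],
    [0, 0, 0],
  ],
  grip=[-1, -1, -1, -1],
)

```text
time_s: 13.25
position: [0.6341, -0.1936, 0.3059]
tcp_rot: [[-0.003, 1.0, -0.001], [1.0, 0.003, 0.002], [0.002, -0.001, -1.0]]
force: [0.0, 1.0, -1.1]
finger_gap: 0.0855
grip_force: 0.0
```

```bash
python3 - <<'E'
from h import *
import pickle
w=snap('wrist');st=sense();pickle.dump((w,st),open('w9.pkl','wb'));print(st['position'],np.array(st['tcp_rot']).round(3).tolist())
v,_=pickle.load(open('w8.pkl','rb'))
o=[]
for c in (v,w):
    p=proj(c,(.63,-.09,.14)).astype(int);print(p)
    y0=max(0,p[1]-110);x0=max(0,p[0]-95);print('off',x0,y0);o.append(cv2.resize(c['img'][y0:y0+230,x0:x0+190],(400,484),interpolation=3))
cv2.imwrite('pics/c9.png',np.hstack(o)[:,:,::-1])
E
```

```text
[ 0.63417526 -0.19317549  0.30607383] [[-0.004, 1.0, -0.001], [1.0, 0.004, 0.002], [0.002, -0.001, -1.0]]
[309 173]
off 214 63
[308  72]
off 213 0
```

View pics/c9.png

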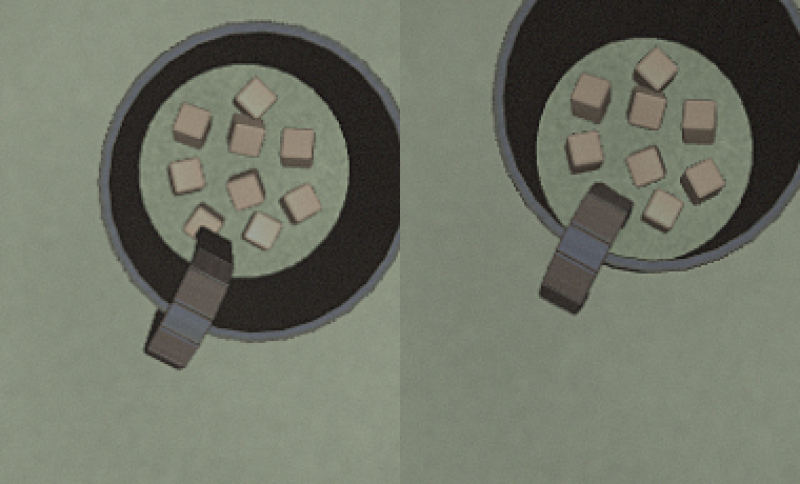

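Left crop: rim circle centred ≈(337,149.5) full pixels, tongs' bow ≈(302.8,216). Right crop: rim centre ≈(333,53), bow ≈(303.2,116), strip direction about 62° from image right. This is consistent with the tongs lying radially on the rim.

```bash
python3 - <<'E'
from h import *
import pickle
v,_=pickle.load(open('w8.pkl','rb'));w,_=pickle.load(open('w9.pkl','rb'))
C=tri(v,(337,149.5),w,(333.2,53.2));T=tri(v,(302.8,216),w,(303.2,115.9));print('rim',C,'tongs',T)
c=onz(v,(337,149.5),.14);c2=onz(w,(333.2,53.2),.14);a=onz(v,(302.8,216),.144);b=onz(w,(303.2,115.9),.144);print(c,c2,a,b)
for x,y in ((c,a),(c2,b)): d=x-y;print(np.hypot(*d[:2])*1e3,np.arctan2(d[1],d[0]))
f=lambda x,y:onz(w,(213+x*.475,y*.475),.138)
d=f(214,195)-f(158,303);print('axis',np.arctan2(d[1],d[0]))
# edges of strip in w
q=[f(*p) for p in ((197,184),(140,293),(232,205),(176,313))]
for i,j in((0,1),(2,3)): d=q[i]-q[j];print(np.arctan2(d[1],d[0]),np.hypot(*d[:2]))
mv((b[0],b[1],.25),1.1+np.pi/2)
E
```

```text
rim (array([ 0.64959826, -0.07373719,  0.11989444]), np.float64(0.002389784219329924)) tongs (array([ 0.62578083, -0.12022161,  0.14812611]), np.float64(0.001879940862831257))
[ 0.64969641 -0.07273601  0.14      ] [ 0.64747851 -0.0771786   0.14      ] [ 0.62473015 -0.12105997  0.144     ] [ 0.62663174 -0.1201189   0.144     ]
54.39226998956245 1.093922797594117
47.733188979767476 1.1188299598004712
axis 1.0808606639528309
1.0732257681080124 0.041324663764046886
1.0850834957587328 0.041050217655350156
slide [0.2919, -0.0288, 0.2248] rot [0.0, -0.0003, -0.1745] rows 1.8 7.3
```

Call:
play_rows(
  slide=[
    [0.29, -0.03, 0.2],
    [0.29, -0.03, 0.2],
    [0.29, -0.03, 0.2],
    [0.29, -0.03, 0.2],
    [0.29, -0.03, 0.2],
    [0.29, -0.03, 0.2],
    [0.29, -0.03, 0.2],
    [0.29, -0.03, 0.2],
    [0.29, -0.03, 0.2],
  ],
  rot=[
    [0, 0, -0.173],
    [0, 0, -0.173],
    [0, 0, -0.173],
    [0, 0, -0.173],
    [0, 0, -0.173],
    [0, 0, -0.173],
    [0, 0, -0.173],
    [0, 0, -0.173],
    [0, 0, -0.173],
  ],
  grip=[-1, -1, -1, -1, -1, -1, -1, -1, -1],
)

```text
time_s: 14.2
position: [0.6265, -0.1206, 0.2567]
tcp_rot: [[-0.887, 0.461, -0.0], [0.461, 0.887, 0.001], [0.0, 0.001, -1.0]]
force: [0.1, -0.9, 0.7]
finger_gap: 0.0852
grip_force: 0.0
```

```bash
python3 - <<'E'
from h import *
st=sense();print(st['position'],st['time_s']);R=np.array(st['tcp_rot']);print(R.round(3).tolist())
mv((.6257,-.1206,.098),1.085+np.pi/2)
E
```

```text
[ 0.62647012 -0.12064157  0.25667669] 14.2
[[-0.887, 0.461, -0.0], [0.461, 0.887, 0.001], [0.0, 0.001, -1.0]]
slide [0.0025, -0.0017, 0.6347] rot [0.0001, -0.0001, 0.001] rows 3.2 0.0
```

Call:
play_rows(
  slide=[
    [0.002, 0, 0.15],
    [0.002, 0, 0.3],
    [0.002, 0, 0.45],
    [0.002, 0, 0.55],
    [0.002, 0, 0.61],
    [0.002, 0, 0.635],
    [0.002, 0, 0.635],
  ],
  rot=[
    [0, 0, 0],
    [0, 0, 0],
    [0, 0, 0],
    [0, 0, 0],
    [0, 0, 0],
    [0, 0, 0],
    [0, 0, 0],
  ],
  grip=[-1, -1, -1, -1, -1, -1, -0.6],
  newtons=20,
)

```text
time_s: 14.9
position: [0.6257, -0.1217, 0.0971]
tcp_rot: [[-0.886, 0.463, -0.002], [0.463, 0.886, 0.001], [0.002, -0.0, -1.0]]
force: [-0.2, -0.2, -0.7]
finger_gap: 0.0732
grip_force: 0.0
```

Call:
play_rows(
  slide=[
    [0, 0, 0],
    [0, 0, 0],
    [0, 0, 0],
    [0, 0, 0],
    [0, 0, 0],
    [0, 0, 0],
    [0, 0, 0],
  ],
  rot=[
    [0, 0, 0],
    [0, 0, 0],
    [0, 0, 0],
    [0, 0, 0],
    [0, 0, 0],
    [0, 0, 0],
    [0, 0, 0],
  ],
  grip=[-0.4, -0.2, -0.1, 0, 0.1, 0.2, 0.3],
)

```text
time_s: 15.6
position: [0.6271, -0.1229, 0.0992]
tcp_rot: [[-0.886, 0.463, 0.003], [0.463, 0.886, -0.0], [-0.002, 0.001, -1.0]]
force: [0.3, 0.4, 6.1]
finger_gap: 0.0458
grip_force: 20.7
```

Call:
play_rows(
  slide=[
    [0, 0, 0],
    [0, 0, -0.04],
    [0, 0, -0.1],
    [0, 0, -0.2],
    [0, 0, -0.32],
    [0, 0, -0.45],
    [0, 0, -0.58],
    [0, 0, -0.7],
    [0, 0, -0.7],
  ],
  rot=[
    [0, 0, 0],
    [0, 0, 0],
    [0, 0, 0],
    [0, 0, 0],
    [0, 0, 0],
    [0, 0, 0],
    [0, 0, 0],
    [0, 0, 0],
    [0, 0, 0],
  ],
  grip=[1, 1, 1, 1, 1, 1, 1, 1, 1],
  newtons=35,
)

```text
time_s: 16.5
position: [0.6287, -0.1237, 0.2784]
tcp_rot: [[-0.886, 0.463, 0.009], [0.463, 0.886, -0.003], [-0.01, 0.002, -1.0]]
force: [0.5, -0.2, 0.1]
finger_gap: 0.045
grip_force: 36.1
```

```bash
python3 - <<'E'
from h import *
t=snap('top','t10');s=snap('side','s10');st=sense();print(st['position'],st['force'],st['finger_gap'],st['time_s'])
mv((.600,.1,st['position'][2]),1.614);mv((.5963,.2667,.29),1.614)
# canister mask shift check in side: compare with v0
import pickle
t0,s0,_=pickle.load(open('v0.pkl','rb'))
d=cv2.absdiff(s['img'],s0['img']).max(2)[265:312,370:436];print('canister side diff',(d>30).sum())
b=s['img'][60:300,270:450];a=t['img'][110:230,290:410]
cv2.imwrite('pics/c10.png',np.hstack([cv2.resize(b,(450,600)),np.pad(cv2.resize(a,(350,350)),((0,250),(0,0),(0,0)))])[:,:,::-1])
E
```

```text
[ 0.6261208  -0.12294626  0.27342768] [-0.44445808  0.04276408 -1.2786832 ] 0.04576872383414464 16.6
slide [0.5059, 0.7418, -0.0006] rot [0.0001, 0.0002, 0.1664] rows 4.5 7.0
slide [0.8279, 1.3258, -0.0672] rot [0.0001, 0.0002, 0.1664] rows 7.8 7.0
canister side diff 65
```

Call:
play_rows(
  slide=[
    [0.08, 0.11, 0],
    [0.16, 0.23, 0],
    [0.25, 0.36, 0],
    [0.34, 0.5, 0],
    [0.42, 0.62, 0],
    [0.506, 0.742, 0],
    [0.506, 0.742, 0],
    [0.506, 0.742, 0],
    [0.506, 0.742, 0],
  ],
  rot=[
    [0, 0, 0.02],
    [0, 0, 0.042],
    [0, 0, 0.065],
    [0, 0, 0.088],
    [0, 0, 0.11],
    [0, 0, 0.132],
    [0, 0, 0.154],
    [0, 0, 0.1664],
    [0, 0, 0.1664],
  ],
  grip=[1, 1, 1, 1, 1, 1, 1, 1, 1],
)

```text
time_s: 17.5
position: [0.5985, 0.1006, 0.2704]
tcp_rot: [[-0.044, 0.999, -0.005], [0.999, 0.044, -0.001], [-0.0, -0.005, -1.0]]
force: [-0.2, -0.1, -0.5]
finger_gap: 0.0454
grip_force: 36.1
```

Call:
play_rows(
  slide=[
    [0.15, 0.005, 0],
    [0.3, 0.01, 0],
    [0.45, 0.014, 0],
    [0.58, 0.014, 0],
    [0.65, 0.014, 0],
    [0.667, 0.014, 0],
    [0.667, 0.014, 0],
  ],
  rot=[
    [0, 0, 0],
    [0, 0, 0],
    [0, 0, 0],
    [0, 0, 0],
    [0, 0, 0],
    [0, 0, 0],
    [0, 0, 0],
  ],
  grip=[1, 1, 1, 1, 1, 1, 1],
)

```text
time_s: 18.2
position: [0.596, 0.2664, 0.272]
tcp_rot: [[-0.045, 0.999, -0.001], [0.999, 0.045, -0.001], [-0.001, -0.001, -1.0]]
force: [0.4, -0.8, -1.1]
finger_gap: 0.0453
grip_force: 36.1
```

```bash
python3 - <<'E'
from h import *
w=snap('wrist','w11');st=sense();print(st['position'],np.array(st['tcp_rot']).round(3).tolist(),st['force'],st['finger_gap'],st['time_s'])
h=cv2.cvtColor(w['img'],cv2.COLOR_RGB2HSV)
for y in (90,120,150,180,210):
    r=h[y,240:380];m=(r[:,1]<60)&(r[:,2]>60);x=np.nonzero(m)[0]+240
    if len(x): xm=x.mean();print(y,x.min(),x.max(),len(x),onz(w,(xm,y),.15))
mv((.5963,.2667,.15),1.614)
t=snap('top','t11')
E
```

```text
[0.59620036 0.26567248 0.27225245] [[-0.044, 0.999, -0.001], [0.999, 0.044, -0.002], [-0.001, -0.001, -1.0]] [-0.43645305  0.63555338 -1.35709707] 0.0454143980817798 18.25
90 306 324 19 [0.59288632 0.35353224 0.15      ]
120 306 324 19 [0.59371053 0.33576863 0.15      ]
150 306 323 18 [0.59424579 0.31753288 0.15      ]
180 306 323 18 [0.59511436 0.29878024 0.15      ]
210 306 323 18 [0.59601257 0.27941925 0.15      ]
slide [0.0048, 0.0011, 0.489] rot [-0.0002, 0.0002, 0.0001] rows 2.4 0.0
```

Call:
play_rows(
  slide=[
    [0, 0.002, 0.1],
    [0, 0.002, 0.22],
    [0, 0.002, 0.34],
    [0, 0.002, 0.46],
    [0, 0.002, 0.54],
    [0, 0.002, 0.59],
    [0, 0.002, 0.61],
    [0, 0.002, 0.61],
  ],
  rot=[
    [0, 0, 0],
    [0, 0, 0],
    [0, 0, 0],
    [0, 0, 0],
    [0, 0, 0],
    [0, 0, 0],
    [0, 0, 0],
    [0, 0, 0],
  ],
  grip=[1, 1, 1, 1, 1, 1, 1, 1],
)

```text
time_s: 19.1
position: [0.597, 0.2662, 0.1202]
tcp_rot: [[-0.043, 0.999, -0.0], [0.999, 0.043, -0.0], [-0.0, -0.0, -1.0]]
force: [-0.4, -0.1, -0.8]
finger_gap: 0.0452
grip_force: 36.1
```

Call:
play_rows(
  slide=[
    [0, 0, 0.006],
    [0, 0, 0.01],
    [0, 0, 0.01],
  ],
  rot=[
    [0, 0, 0],
    [0, 0, 0],
    [0, 0, 0],
  ],
  grip=[1, 1, 1],
)

```text
time_s: 19.4
position: [0.5972, 0.2672, 0.1187]
tcp_rot: [[-0.044, 0.999, 0.001], [0.999, 0.044, 0.0], [0.0, 0.001, -1.0]]
force: [-0.1, -0.0, -0.4]
finger_gap: 0.0454
grip_force: 36.1
```

Call:
play_rows(
  slide=[
    [0, 0, 0.006],
    [0, 0, 0.008],
    [0, 0, 0.008],
  ],
  rot=[
    [0, 0, 0],
    [0, 0, 0],
    [0, 0, 0],
  ],
  grip=[1, 1, 1],
)

```text
time_s: 19.7
position: [0.5967, 0.267, 0.1158]
tcp_rot: [[-0.044, 0.999, -0.0], [0.999, 0.044, -0.0], [-0.0, -0.0, -1.0]]
force: [0.0, -0.9, -1.0]
finger_gap: 0.0454
grip_force: 36.1
```

Call:
play_rows(
  slide=[
    [0, 0, 0.004],
    [0, 0, 0.006],
    [0, 0, 0.006],
  ],
  rot=[
    [0, 0, 0],
    [0, 0, 0],
    [0, 0, 0],
  ],
  grip=[1, 1, 1],
)

```text
time_s: 20.0
position: [0.5972, 0.2671, 0.1151]
tcp_rot: [[-0.044, 0.999, 0.001], [0.999, 0.044, 0.0], [0.0, 0.001, -1.0]]
force: [-0.5, -0.8, 3.9]
finger_gap: 0.0454
grip_force: 36.7
```

Contact at the expected height. I'll release.

Call:
play_rows(
  slide=[
    [0, 0, -0.003],
    [0, 0, -0.003],
    [0, 0, -0.003],
    [0, 0, -0.003],
    [0, 0, -0.003],
    [0, 0, -0.003],
  ],
  rot=[
    [0, 0, 0],
    [0, 0, 0],
    [0, 0, 0],
    [0, 0, 0],
    [0, 0, 0],
    [0, 0, 0],
  ],
  grip=[-0.05, -0.12, -0.2, -0.3, -0.45, -0.5],
)

```text
time_s: 20.6
position: [0.5967, 0.2669, 0.1149]
tcp_rot: [[-0.044, 0.999, -0.0], [0.999, 0.044, -0.0], [-0.0, -0.0, -1.0]]
force: [-0.3, -0.1, 0.6]
finger_gap: 0.0642
grip_force: 0.0
```

Call:
play_rows(
  slide=[
    [0, 0, -0.03],
    [0, 0, -0.1],
    [0, 0, -0.2],
    [0, 0, -0.35],
    [0, 0, -0.55],
    [0, 0, -0.72],
    [0, 0, -0.72],
  ],
  rot=[
    [0, 0, 0],
    [0, 0, 0],
    [0, 0, 0],
    [0, 0, 0],
    [0, 0, 0],
    [0, 0, 0],
    [0, 0, 0],
  ],
  grip=[-0.5, -0.5, -0.5, -0.5, -0.5, -0.5, -0.5],
)

```text
time_s: 21.3
position: [0.6004, 0.2683, 0.3041]
tcp_rot: [[-0.044, 0.999, 0.015], [0.999, 0.043, 0.005], [0.005, 0.015, -1.0]]
force: [-0.1, 0.8, 0.7]
finger_gap: 0.0643
grip_force: 0.0
```

```bash
python3 - <<'E'
from h import *
w=snap('wrist','w12');s=snap('side','s12');st=sense();print(st['position'],st['finger_gap'],st['time_s'])
R=np.array(st['tcp_rot'])
for k in (-.0235,0,.0235):
    P=(.5968+k,.2667,.150 if k else .162);print(proj(w,P).round(),proj(s,P).round())
im=w['img'];h=cv2.cvtColor(im,cv2.COLOR_RGB2HSV)
# dump the strip columns around expected crown
p=proj(w,(.5968,.2667,.160)).astype(int)
m=(h[...,1]<70)&(h[...,2]>45)
sub=m[p[1]-34:p[1]+34:3,p[0]-60:p[0]+60:2]
print('\n'.join(''.join('#' if v else '.' for v in r) for r in sub))
mv((.5,.0,.30),np.pi/2)
E
```

```text
[0.59739023 0.26717591 0.29734746] 0.0641303726649776 21.4
[273. 221.] [328. 156.]
[305. 226.] [337. 151.]
[337. 224.] [346. 154.]
...................###.....########....####.................
..................####.....########....#####................
..................####.....########....###..................
.................#####.....########.....##.##...............
.................##.##.....########....######...............
................###.##.....########.....##.###..............
................######.....########...########..............
................##############################..............
................##############################..............
................##############################..............
................##############################..............
................##############################..............
..................##########################................
.....................####################...................
...........................########.........................
...........................########.........................
.#.........................########.........................
...........................########.........................
...........................########.........................
...........................########.........................
...........................########.........................
...........................########.........................
...........................########.........................
slide [-1.0507, -0.4356, -0.0137] rot [0.0006, -0.0002, 0.0069] rows 5.7 0.3
```

The tongs hang astride the rod, symmetric about it. Now the lid: look at it from two wrist positions.

Call:
play_rows(
  slide=[
    [-0.2, -0.08, 0],
    [-0.4, -0.16, 0],
    [-0.6, -0.24, 0],
    [-0.75, -0.325, 0],
    [-0.75, -0.325, 0],
  ],
  rot=[
    [0, 0, 0.0069],
    [0, 0, 0.0069],
    [0, 0, 0.0069],
    [0, 0, 0.0069],
    [0, 0, 0.0069],
  ],
  grip=[-1, -1, -1, -1, -1],
)

```text
time_s: 21.9
position: [0.5194, 0.0716, 0.2931]
tcp_rot: [[0.004, 1.0, -0.007], [1.0, -0.004, -0.003], [-0.003, -0.007, -1.0]]
force: [0.4, 0.3, 0.1]
finger_gap: 0.0852
grip_force: 0.0
```

Call:
play_rows(
  slide=[
    [-0.2, -0.08, 0],
    [-0.4, -0.16, 0],
    [-0.55, -0.24, 0],
    [-0.62, -0.28, 0],
    [-0.62, -0.28, 0],
    [-0.62, -0.28, 0],
  ],
  rot=[
    [0, 0, 0],
    [0, 0, 0],
    [0, 0, 0],
    [0, 0, 0],
    [0, 0, 0],
    [0, 0, 0],
  ],
  grip=[-1, -1, -1, -1, -1, -1],
)

```text
time_s: 22.5
position: [0.4536, -0.0784, 0.2941]
tcp_rot: [[0.001, 1.0, -0.001], [1.0, -0.001, 0.001], [0.001, -0.001, -1.0]]
force: [0.5, 1.8, 0.5]
finger_gap: 0.0853
grip_force: 0.0
```

```bash
python3 - <<'E'
from h import *
import pickle
w=snap('wrist','w13');st=sense();pickle.dump((w,st),open('w13.pkl','wb'));print(st['position'],proj(w,(.4523,-.105,.05)))
E
```

```text
[ 0.45401931 -0.07803248  0.29429533] [311.89626015 227.04182725]
```

Call:
play_rows(
  slide=[
    [-0.1, 0, 0],
    [-0.25, 0, 0],
    [-0.32, 0, 0],
    [-0.32, 0, 0],
    [-0.32, 0, 0],
  ],
  rot=[
    [0, 0, 0],
    [0, 0, 0],
    [0, 0, 0],
    [0, 0, 0],
    [0, 0, 0],
  ],
  grip=[-1, -1, -1, -1, -1],
)

```text
time_s: 23.05
position: [0.4544, -0.1577, 0.2945]
tcp_rot: [[-0.001, 1.0, -0.001], [1.0, 0.001, 0.002], [0.002, -0.001, -1.0]]
force: [0.1, -0.2, -0.7]
finger_gap: 0.0855
grip_force: 0.0
```

```bash
cat >> h.py <<'E'
def knob(c,P=(.4523,-.105,.05),r=60,v=38):
    p=proj(c,P).astype(int);h=cv2.cvtColor(c['img'],cv2.COLOR_RGB2HSV)
    m=np.zeros(h.shape[:2],np.uint8);y0,y1,x0,x1=max(p[1]-r,0),p[1]+r,p[0]-r,p[0]+r
    m[y0:y1,x0:x1]=(h[y0:y1,x0:x1,2]<v)*255
    m=cv2.morphologyEx(m,cv2.MORPH_OPEN,np.ones((5,5)))
    cs=cv2.findContours(m,0,2)[0]
    q=max(cs,key=cv2.contourArea);return cv2.minAreaRect(q),m
def lidmark(c,lo,hi,P,r):
    p=proj(c,P).astype(int);h=cv2.cvtColor(c['img'],cv2.COLOR_RGB2HSV)
    m=np.zeros(h.shape[:2],np.uint8);m[max(p[1]-r,0):p[1]+r,p[0]-r:p[0]+r]=cv2.inRange(h,np.array(lo),np.array(hi))[max(p[1]-r,0):p[1]+r,p[0]-r:p[0]+r]
    n,l,s,ce=cv2.connectedComponentsWithStats(m);return [(ce[i].round(1).tolist(),s[i][4].item()) for i in range(1,n) if s[i][4]>3]
E
python3 - <<'E'
from h import *
import pickle
w=snap('wrist','w14');st=sense();pickle.dump((w,st),open('w14.pkl','wb'));print(st['position'],proj(w,(.4523,-.105,.05)))
v,_=pickle.load(open('w13.pkl','rb'))
K=[]
for c in (v,w):
    (ce,sz,an),m=knob(c);K.append(ce);print('rect',ce,sz,an)
    b=cv2.boxPoints((ce,sz,an));e=sorted([(np.linalg.norm(b[i]-b[i-1]),i) for i in range(4)])[-1][1]
    a=onz(c,b[e],.05)-onz(c,b[e-1],.05);print('len',np.linalg.norm(a),'heading',np.arctan2(a[1],a[0]),'ctr',onz(c,ce,.05))
    print('red',[(q,onz(c,q[0],.023)) for q in lidmark(c,(0,120,60),(8,255,255),(.4523,-.105,.03),80)])
print('tri',tri(v,K[0],w,K[1]))
a=w['img'];p=proj(w,(.4523,-.105,.04)).astype(int)
x0,y0=p[0]-90,max(p[1]-75,0);print('off',x0,y0)
cv2.imwrite('pics/c14.png',cv2.resize(a[y0:y0+150,x0:x0+180],(720,600),interpolation=3)[:,:,::-1])
E
```

```text
[ 0.45416794 -0.15739641  0.29460212] [310.95207508 142.12641362]
rect (311.4540710449219, 226.1444854736328) (49.03235626220703, 16.979402542114258) 17.650123596191406
len 0.04657776513374907 heading -0.3145531939956998 ctr [ 0.45187965 -0.10412244  0.05      ]
red [(([353.7, 229.9], 18), array([ 0.49495393, -0.11433229,  0.023     ]))]
rect (305.3000183105469, 141.10000610351562) (41.742061614990234, 13.914020538330078) 18.434947967529297
len 0.03798286833848306 heading 2.8242374589526458 ctr [ 0.44716206 -0.10408703  0.05      ]
red [(([354.7, 150.9], 18), array([ 0.49499296, -0.1141067 ,  0.023     ]))]
tri (array([ 0.44953796, -0.10388214,  0.05174785]), np.float64(0.004704177932745866))
off 220 66
```

```bash
python3 - <<'E'
from h import *
mv((.4518,-.105,.12),-.3145+np.pi)
E
```

```text
slide [0.2086, -0.0086, 0.6987] rot [0.0, -0.0003, -0.1997] rows 3.6 8.4
```

View pics/c14.png

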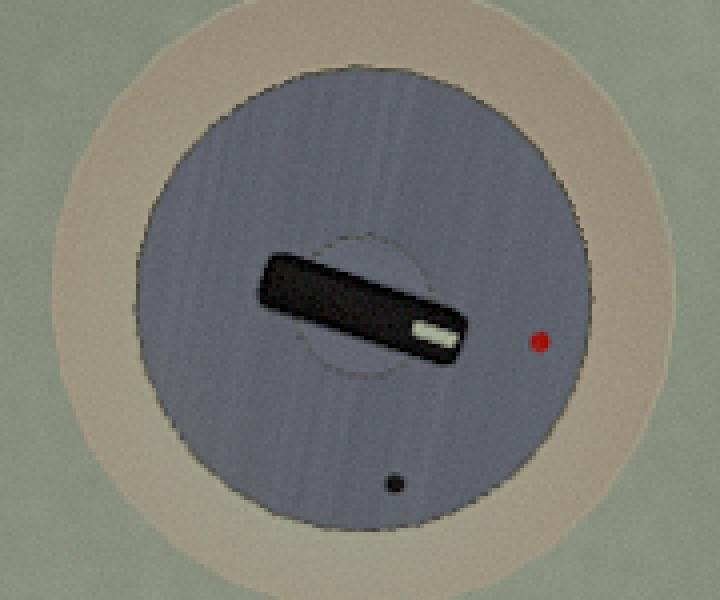

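The crop shows the bar knob centred at (311,143) full pixels. Its white mark is just clockwise of the red dot, and the black dot is about 1.2 rad farther round. Heading is about -0.305 rad.

Call:
play_rows(
  slide=[
    [0.208, -0.007, 0.68],
    [0.208, -0.007, 0.68],
    [0.208, -0.007, 0.68],
    [0.208, -0.007, 0.68],
    [0.208, -0.007, 0.68],
    [0.208, -0.007, 0.68],
    [0.208, -0.007, 0.68],
    [0.208, -0.007, 0.68],
    [0.208, -0.007, 0.68],
    [0.208, -0.007, 0.68],
  ],
  rot=[
    [0, 0, -0.201],
    [0, 0, -0.201],
    [0, 0, -0.201],
    [0, 0, -0.201],
    [0, 0, -0.201],
    [0, 0, -0.201],
    [0, 0, -0.201],
    [0, 0, -0.201],
    [0, 0, -0.201],
    [0, 0, -0.201],
  ],
  grip=[-1, -1, -1, -0.5, -0.3, -0.2, -0.2, -0.2, -0.2, -0.2],
)

```text
time_s: 24.1
position: [0.4522, -0.1054, 0.1251]
tcp_rot: [[-0.954, 0.301, 0.0], [0.301, 0.954, 0.001], [0.0, 0.0, -1.0]]
force: [0.3, 0.7, -0.3]
finger_gap: 0.0515
grip_force: 0.0
```

```bash
python3 - <<'E'
from h import *
st=sense();print(st['position'],st['time_s'],st['finger_gap'],np.array(st['qpos']).round(2))
mv((.4522,-.1055,.030),-.305+np.pi)
E
```

```text
[ 0.45218859 -0.10542985  0.12511929] 24.1 0.05146838467959581 [-0.32  0.27  1.88  0.    0.99 -1.59]
slide [-0.0002, -0.0004, 0.3805] rot [0.0001, -0.0, -0.0001] rows 1.9 0.0
```

Call:
play_rows(
  slide=[
    [0, 0, 0.12],
    [0, 0, 0.24],
    [0, 0, 0.33],
    [0, 0, 0.37],
    [0, 0, 0.38],
    [0, 0, 0.38],
  ],
  rot=[
    [0, 0, 0],
    [0, 0, 0],
    [0, 0, 0],
    [0, 0, 0],
    [0, 0, 0],
    [0, 0, 0],
  ],
  grip=[-0.2, -0.2, -0.2, -0.2, -0.2, -0.2],
)

```text
time_s: 24.7
position: [0.4524, -0.1067, 0.0302]
tcp_rot: [[-0.953, 0.303, 0.0], [0.303, 0.953, 0.0], [-0.0, 0.0, -1.0]]
force: [-0.4, -0.3, 0.0]
finger_gap: 0.0511
grip_force: 0.0
```

Call:
play_rows(
  slide=[
    [0, 0, 0],
    [0, 0, 0],
    [0, 0, 0],
    [0, 0, 0],
    [0, 0, 0],
    [0, 0, 0],
    [0, 0, 0],
  ],
  rot=[
    [0, 0, 0],
    [0, 0, 0],
    [0, 0, 0],
    [0, 0, 0],
    [0, 0, 0],
    [0, 0, 0],
    [0, 0, 0],
  ],
  grip=[0.1, 0.3, 0.5, 0.7, 1, 1, 1],
  newtons=40,
)

```text
time_s: 25.4
position: [0.4525, -0.1069, 0.0307]
tcp_rot: [[-0.953, 0.303, 0.001], [0.303, 0.953, -0.0], [-0.001, 0.0, -1.0]]
force: [-0.3, 1.4, 5.3]
finger_gap: 0.0121
grip_force: 40.7
```

```bash
python3 - <<'E'
from h import *
st=sense();print(st['position'],st['force'],st['wrist_torque'],st['finger_gap'],st['grip_force'],st['time_s'])
E
```

```text
[ 0.45249206 -0.10692737  0.03073294] [-0.26574403  1.38369554  5.33835052] [0.21644752 0.02769994 0.03096718] 0.012055538909758402 40.73230862617493 25.4
```

Call:
play_rows(
  slide=[
    [0, 0, -0.03],
    [0, 0, -0.08],
    [0, 0, -0.16],
    [0, 0, -0.28],
    [0, 0, -0.4],
    [0, 0, -0.52],
    [0, 0, -0.64],
    [0, 0, -0.74],
    [0, 0, -0.76],
    [0, 0, -0.76],
  ],
  rot=[
    [0, 0, 0],
    [0, 0, 0],
    [0, 0, 0],
    [0, 0, 0],
    [0, 0, 0],
    [0, 0, 0],
    [0, 0, 0],
    [0, 0, 0],
    [0, 0, 0],
    [0, 0, 0],
  ],
  grip=[1, 1, 1, 1, 1, 1, 1, 1, 1, 1],
  newtons=60,
)

```text
time_s: 26.4
position: [0.452, -0.107, 0.2204]
tcp_rot: [[-0.953, 0.303, 0.001], [0.303, 0.953, -0.001], [-0.001, -0.0, -1.0]]
force: [-0.1, 0.7, -4.0]
finger_gap: 0.0118
grip_force: 61.5
```

```bash
python3 - <<'E'
from h import *
import pickle
t=snap('top','t15');s=snap('side','s15');w=snap('wrist','w15');st=sense();pickle.dump((t,s,w,st),open('v15.pkl','wb'))
print(st['position'],st['force'],st['wrist_torque'],st['finger_gap'],st['time_s'])
t0,s0,_=pickle.load(open('v0.pkl','rb'))
# canister displacement: phase correlation of side patches (lower canister body) & top patch of mouth
f=lambda i:cv2.cvtColor(i,cv2.COLOR_RGB2GRAY).astype(np.float32)
for n,a,b,r in (('side',s0,s,(270,315,360,450)),('top',t0,t,(130,170,335,410))):
    A,B=f(a['img'])[r[0]:r[1],r[2]:r[3]],f(b['img'])[r[0]:r[1],r[2]:r[3]]
    print(n,cv2.phaseCorrelate(A,B,cv2.createHanningWindow(A.shape[::-1],cv2.CV_32F)),(abs(A-B)>25).sum())
mv((.650,-.0735,.22),-.305+np.pi)
E
```

```text
[ 0.45059936 -0.10650206  0.21832753] [-1.11690495  0.21825416 -2.68293097] [-0.00136338  0.01617312 -0.01982066] 0.011862093183888827 26.55
side ((0.008820353311158158, 0.40732976142592037), 0.9852424480296947) 1
top ((0.5594819939679923, 0.012596374359421958), 1.0422142155965168) 0
slide [-0.7201, 0.3675, -0.0094] rot [0.0, -0.0006, -0.0005] rows 4.0 0.0
```

Call:
play_rows(
  slide=[
    [-0.08, 0.04, 0],
    [-0.22, 0.11, 0],
    [-0.38, 0.19, 0],
    [-0.54, 0.27, 0],
    [-0.66, 0.34, 0],
    [-0.718, 0.368, 0],
    [-0.718, 0.368, 0],
    [-0.718, 0.368, 0],
  ],
  rot=[
    [0, 0, 0],
    [0, 0, 0],
    [0, 0, 0],
    [0, 0, 0],
    [0, 0, 0],
    [0, 0, 0],
    [0, 0, 0],
    [0, 0, 0],
  ],
  grip=[1, 1, 1, 1, 1, 1, 1, 1],
)

```text
time_s: 27.35
position: [0.6496, -0.0734, 0.2175]
tcp_rot: [[-0.953, 0.303, -0.005], [0.303, 0.953, 0.001], [0.005, -0.001, -1.0]]
force: [-0.5, -0.8, -3.2]
finger_gap: 0.012
grip_force: 61.4
```

Call:
play_rows(
  slide=[
    [0, 0, 0.06],
    [0, 0, 0.12],
    [0, 0, 0.17],
    [0, 0, 0.19],
    [0, 0, 0.19],
  ],
  rot=[
    [0, 0, 0],
    [0, 0, 0],
    [0, 0, 0],
    [0, 0, 0],
    [0, 0, 0],
  ],
  grip=[1, 1, 1, 1, 1],
)

```text
time_s: 27.85
position: [0.6496, -0.0737, 0.1715]
tcp_rot: [[-0.953, 0.303, -0.003], [0.303, 0.953, 0.0], [0.003, -0.0, -1.0]]
force: [0.0, -0.5, -3.2]
finger_gap: 0.0121
grip_force: 61.5
```

```bash
python3 - <<'E'
from h import *
import pickle
s=snap('side','s16');w=snap('wrist','w16');st=sense();print(st['position'],st['force'],st['time_s'])
mv((.650,-.0735,.155),-.305+np.pi)
# red/black mark position in wrist view at disc top height
z=st['position'][2]-.030+.023
print('disc z',z)
print('red',[(q,onz(w,q[0],z)) for q in lidmark(w,(0,110,50),(8,255,255),(st['position'][0],st['position'][1],z),110)])
# disc edges in side view along scanlines near the disc centre, print gray profile
p=proj(s,(st['position'][0],st['position'][1],z-.004));print('disc centre side',p, 'rim centre side',proj(s,(.650,-.0735,.14)))
g=cv2.cvtColor(s['img'],cv2.COLOR_RGB2HSV)
for y in (int(p[1])-2,int(p[1])+4,int(p[1])+25,int(p[1])+40):
    r=g[y,360:450];m=~((r[:,0]>28)&(r[:,0]<50)&(r[:,2]>110));x=np.nonzero(m)[0]+360
    print(y,x.min(),x.max(),(x.min()+x.max())/2)
E
```

```text
[ 0.65102803 -0.07379038  0.17302172] [ 0.48180304  0.12695466 -2.88404032] 27.95
slide [0.0043, -0.0001, 0.0721] rot [0.0, 0.0001, -0.0005] rows 0.4 0.0
disc z 0.1660217227364444
red [(([325.2, 398.8], 42), array([ 0.69360495, -0.08223702,  0.16602172]))]
disc centre side [408.25320522 237.60280943] rim centre side [406.37572591 245.84140327]
235 379 434 406.5
241 379 435 407.0
262 377 430 403.5
277 376 427 401.5
```

Call:
play_rows(
  slide=[
    [0, 0, 0.02],
    [0, 0, 0.04],
    [0, 0, 0.056],
    [0, 0, 0.06],
    [0, 0, 0.06],
  ],
  rot=[
    [0, 0, 0],
    [0, 0, 0],
    [0, 0, 0],
    [0, 0, 0],
    [0, 0, 0],
  ],
  grip=[1, 1, 1, 1, 1],
)

```text
time_s: 28.45
position: [0.6507, -0.0735, 0.1571]
tcp_rot: [[-0.953, 0.303, -0.001], [0.303, 0.953, 0.0], [0.001, -0.0, -1.0]]
force: [0.1, -0.3, -3.1]
finger_gap: 0.012
grip_force: 61.5
```

Call:
play_rows(
  slide=[
    [0, 0, 0.006],
    [0, 0, 0.01],
    [0, 0, 0.01],
  ],
  rot=[
    [0, 0, 0],
    [0, 0, 0],
    [0, 0, 0],
  ],
  grip=[1, 1, 1],
)

```text
time_s: 28.75
position: [0.6513, -0.0736, 0.1559]
tcp_rot: [[-0.953, 0.303, 0.001], [0.303, 0.953, -0.0], [-0.001, 0.0, -1.0]]
force: [-1.7, 0.5, 2.3]
finger_gap: 0.0115
grip_force: 62.1
```

Seated: contact at TCP 0.1556 against 0.155 expected. I'll press lightly and turn clockwise.

Call:
play_rows(
  slide=[
    [0, 0, 0.004],
    [0, 0, 0.004],
    [0, 0, 0.004],
    [0, 0, 0.004],
    [0, 0, 0.004],
    [0, 0, 0.004],
    [0, 0, 0.004],
    [0, 0, 0.004],
    [0, 0, 0.004],
    [0, 0, 0.004],
    [0, 0, 0.004],
    [0, 0, 0.004],
  ],
  rot=[
    [0, 0, 0],
    [0, 0, 0.015],
    [0, 0, 0.03],
    [0, 0, 0.045],
    [0, 0, 0.06],
    [0, 0, 0.075],
    [0, 0, 0.09],
    [0, 0, 0.105],
    [0, 0, 0.12],
    [0, 0, 0.135],
    [0, 0, 0.145],
    [0, 0, 0.15],
  ],
  grip=[1, 1, 1, 1, 1, 1, 1, 1, 1, 1, 1, 1],
)

```text
time_s: 29.95
position: [0.6511, -0.0738, 0.1558]
tcp_rot: [[-0.313, 0.95, 0.001], [0.95, 0.313, -0.001], [-0.001, 0.001, -1.0]]
force: [-3.1, 0.1, 7.4]
finger_gap: 0.0118
grip_force: 62.9
```

```bash
python3 - <<'E'
from h import *
w=snap('wrist','w17');st=sense();R=np.array(st['tcp_rot']);print(st['position'],np.arctan2(R[1,0],R[0,0]),st['force'],st['wrist_torque'],st['time_s'])
z=.148
print('red',[(q,onz(w,q[0],z)) for q in lidmark(w,(0,110,50),(8,255,255),(st['position'][0],st['position'][1],z),200)])
E
```

```text
[ 0.65114215 -0.07380565  0.15584259] 1.888692172474564 [-2.72318136 -0.04860305  7.70671108] [ 0.04881141  0.58090277 -0.01559053] 30.0
red [(([407.2, 347.4], 72), array([ 0.69378971, -0.08213603,  0.148     ]))]
```

The lid holds still, with the red dot unchanged. Continue to the stop.

Call:
play_rows(
  slide=[
    [0, 0, 0],
    [0, 0, 0],
    [0, 0, 0],
    [0, 0, 0],
  ],
  rot=[
    [0, 0, 0.01],
    [0, 0, 0.018],
    [0, 0, 0.024],
    [0, 0, 0.024],
  ],
  grip=[1, 1, 1, 1],
)

```text
time_s: 30.4
position: [0.6512, -0.0738, 0.1558]
tcp_rot: [[-0.168, 0.986, 0.002], [0.986, 0.168, -0.001], [-0.001, 0.001, -1.0]]
force: [-3.1, -0.4, 7.1]
finger_gap: 0.0116
grip_force: 62.9
```

```bash
python3 - <<'E'
from h import *
st=sense();R=np.array(st['tcp_rot']);print(np.arctan2(R[1,0],R[0,0]),st['force'],st['wrist_torque'])
E
```

```text
1.7400915690773364 [-3.06129552 -0.44029496  7.06666134] [0.03330588 0.50384567 0.09948267]
```

Call:
play_rows(
  slide=[
    [0, 0, 0],
    [0, 0, 0],
    [0, 0, 0],
  ],
  rot=[
    [0, 0, 0.004],
    [0, 0, 0.007],
    [0, 0, 0.007],
  ],
  grip=[1, 1, 1],
)

```text
time_s: 30.7
position: [0.6519, -0.0738, 0.1559]
tcp_rot: [[-0.126, 0.992, 0.003], [0.992, 0.126, -0.001], [-0.001, 0.003, -1.0]]
force: [-1.6, -0.2, 7.3]
finger_gap: 0.0115
grip_force: 62.7
```

```bash
python3 - <<'E'
from h import *
w=snap('wrist');st=sense();R=np.array(st['tcp_rot']);print(np.arctan2(R[1,0],R[0,0]),st['force'],st['wrist_torque'])
print('red',[(q,onz(w,q[0],.148)) for q in lidmark(w,(0,110,50),(8,255,255),(.651,-.0738,.148),200)])
E
```

```text
1.696930836388265 [-0.96674298 -0.49515267  5.72200329] [0.01708866 0.29680068 0.19435337]
red [(([414.6, 336.1], 112), array([ 0.69419997, -0.08502276,  0.148     ]))]
```

The torque rises and the lid begins to creep, so the stop is reached. Release, back off and check.

Call:
play_rows(
  slide=[
    [0, 0, -0.006],
    [0, 0, -0.006],
    [0, 0, -0.006],
    [0, 0, -0.006],
    [0, 0, -0.006],
    [0, 0, -0.03],
    [0, 0, -0.1],
    [0, 0, -0.25],
    [0, 0, -0.42],
    [0, 0, -0.6],
    [0, 0, -0.7],
    [0, 0, -0.7],
  ],
  rot=[
    [0, 0, 0],
    [0, 0, 0],
    [0, 0, 0],
    [0, 0, 0],
    [0, 0, 0],
    [0, 0, 0],
    [0, 0, 0],
    [0, 0, 0],
    [0, 0, 0],
    [0, 0, 0],
    [0, 0, 0],
    [0, 0, 0],
  ],
  grip=[0.6, 0.4, 0.2, 0, -0.2, -0.3, -0.3, -0.3, -0.3, -0.3, -0.3, -0.3],
)

```text
time_s: 31.95
position: [0.6534, -0.074, 0.3354]
tcp_rot: [[-0.126, 0.992, 0.011], [0.992, 0.126, -0.002], [-0.003, 0.01, -1.0]]
force: [0.9, -0.0, 0.7]
finger_gap: 0.0554
grip_force: 0.0
```

```bash
cat > chk.py <<'E'
from h import *
w=snap('wrist');t=snap('top');s=snap('side');st=sense();print(st['position'],st['force'],st['time_s'])
C=(.6505,-.0737)
def H(p): return round(float(np.arctan2(p[1]-C[1],p[0]-C[0])),3)
(ce,sz,an),m=knob(w,(*C,.189),70)
b=cv2.boxPoints((ce,sz,an));e=sorted([(np.linalg.norm(b[i]-b[i-1]),i) for i in range(4)])[-1][1]
a=onz(w,b[e],.189)-onz(w,b[e-1],.189);print('knob',onz(w,ce,.189),'len',np.linalg.norm(a),'head',np.arctan2(a[1],a[0]),sz)
for n,lo,hi in (('red',(0,110,50),(8,255,255)),('dark',(0,0,0),(180,255,40))):
    for q in lidmark(w,lo,hi,(*C,.15),120):
        P=onz(w,q[0],.148);r=np.hypot(P[0]-C[0],P[1]-C[1])
        if .03<r<.053 and q[1]<400: print(n,q,P,H(P),r)
h=cv2.cvtColor(w['img'],cv2.COLOR_RGB2HSV)
x,y=np.array(ce).astype(int);mm=(h[y-60:y+60,x-60:x+60,2]>150)
n,l,sts,cc=cv2.connectedComponentsWithStats(mm.astype(np.uint8))
for i in range(1,n):
    if 15<sts[i][4]<500:
        P=onz(w,cc[i]+[x-60,y-60],.189);print('white',sts[i][4],P,H(P))
# disc fit: grey disc vs table green
d=((h[...,1]<45)&(h[...,0]>60)|(h[...,2]<40)).astype(np.uint8)*255
p=proj(w,(*C,.148)).astype(int);print('centre px',p)
for c in sorted(cv2.findContours(d,0,2)[0],key=cv2.contourArea)[-3:]:
    (xx,yy),r=cv2.minEnclosingCircle(c);print('disc?',(xx,yy),r,onz(w,(xx,yy),.148))
x0,y0=p[0]-150,max(p[1]-120,0)
cv2.imwrite('pics/fin.png',np.hstack([cv2.resize(w['img'][y0:y0+240,max(x0,0):max(x0,0)+300],(500,400)),cv2.resize(s['img'][100:340,270:450],(300,400),interpolation=3)])[:,:,::-1])
E
python3 chk.py
```

```text
[ 0.65038177 -0.0734863   0.32836092] [-0.87720471  0.17849764 -0.25402712] 32.1
knob [ 0.65057871 -0.06909804  0.189     ] len 0.04619954156189762 head -1.4422493306579838 (15.999998092651367, 63.99999237060547)
red ([358.0, 228.7], 28) [ 0.69368109 -0.08457294  0.148     ] -0.247 0.04452895522296192
dark ([307.9, 261.9], 22) [ 0.65661013 -0.11782929  0.148     ] -1.433 0.04455028247889356
white 30 [ 0.6528359  -0.08841496  0.189     ] -1.413
white 16 [ 0.69147806 -0.10449105  0.189     ] -0.644
centre px [307 209]
disc? (119.42308044433594, 23.0) 21.27725601196289 [0.49403959 0.04996791 0.148     ]
disc? (307.5089416503906, 206.0165252685547) 67.97945404052734 [ 0.65048157 -0.07105568  0.148     ]
disc? (319.5, 443.0) 321.5218505859375 [ 0.69043255 -0.29971473  0.148     ]
```

The knob bar is at -1.44 rad, pointing at the black dot (-1.43), and red is at -0.25, so it is locked. The lid centre matches the rim. A last numeric check for anything disturbed, then hand in.

```bash
python3 - <<'E'
from h import *
import pickle
t0,s0,_=pickle.load(open('v0.pkl','rb'));s12=cv2.imread('pics/s12.png')[:,:,::-1];s=snap('side');t=snap('top')
f=lambda a,b,r:int((cv2.absdiff(a,b).max(2)[r[0]:r[1],r[2]:r[3]]>35).sum())
n=s['img']
print('caddy vs s12',f(s12,n,(120,230,285,390)),'egg',f(s0['img'],n,(235,275,283,315)),'plate',f(s0['img'],n,(325,345,280,350)),'canister body',f(s0['img'],n,(270,312,370,440)),'cup_b',f(s0['img'],n,(175,218,298,326)),'tray top',f(t0['img'],t['img'],(205,250,170,280)))
E
```

```text
caddy vs s12 38 egg 0 plate 444 canister body 23 cup_b 1 tray top 2796
```

```bash
python3 -c "
from workcell import *
print(hand_in())"
```

```text
the job is handed in; nothing more can be done
None
```

The job is handed in: the rail is back in both forks, the tongs hang astride its middle, and the lid is seated on the canister with its knob turned clockwise to the stop. It took about 32 s of the 72 s allowed, and I haven't seen the judgement.

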